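# Space battery packs on the charging board with the block from the push-latch drawer

### The arm

A 6-joint arm with a two-finger parallel gripper is mounted at the origin on a cart in front of the work surface, level with it; the furniture and walls round the work are solid. World frame = base frame: x ahead of the robot, y to its left, z up, the work surface at z = 0. Lengths are in m, angles in rad, forces in N, time in s.
With the tool pointing down it reaches from about 0.225 to 0.725 m from the base axis. Payload 3.1 kg.
Tool frame: the origin (TCP) lies midway between the tips of the shut fingers; the grasp point (between the pads) lies 19 mm behind it (arm.tcp_to_grasp is the distance from the TCP to the grasp point, in m); z points along the fingers, y is the line along which they close (so a half turn about z gives the same grasp; the last joint's range is limited). The gripper opens to 85 mm and grips with 20 to 120 N. Pads are 22 mm wide; open, the fingers measure 114 mm over their backs; the gripper's body (76 mm by 85 mm) begins 54 mm behind the grasp point. The pads swing forward as they close: fully open they stand 13 mm farther back than shut.
Start: joints at [1.103, 0.048, 0.099, 1.622, 0, 1.443], TCP at [0.175, 0.495, 0.202] pointing down, gripper open.
Joint ranges: [-2.91, 2.91], [-0.99, 1.94], [-1.21, 1.42], [-2.12, 2.29], [-1.49, 1.47], [-3.14, 3.14]. Speed limits (rad/s): [2.79, 2.79, 3.14, 3.14, 3.14, 3.14].

### API

Orientations are given as a unit quaternion [x, y, z, w].
In Python, from rig import arm gives the robot as it stands. The module is installed in compiled form; this text tells all that it offers.
- The arm moves only by the tool drive_tool, never from a script. Its argument "moves" is a list of rows, each an object with "fingers": the closure, from 0 (fully open) to 1 (shut); "linear": the shift along the tool's x, y, z in mm, a list of three; "rot": the turn, a rotation vector about the tool's x, y, z in rad, a list of three. In form: [{"fingers": fingers, "linear": [tx, ty, tz], "rot": [ax, ay, az]}, ...]. A call has 1 to 20 rows; each row is the pose to reach, as a shift and turn from the pose commanded when the call began, along the tool's axes at that moment; what a row does not reach only later rows make up. A row lasts 1/10 s, in which the tool goes at most 50 mm and 8.59 degrees, less where a joint would pass 70% of its speed; a pose out of reach is approached as far as the arm can. A call with a gripper value outside its range is refused whole. The fingers move at their own pace and stop on an object; "squeeze" is the grip in N (left out, the last holds). Time passes only in rows, so rows that repeat a pose let the fingers close. It gives the time, the measured TCP pose, the force, the opening and the grip force at its end, in the units of the state.
- arm.sense(): the state, without advancing time (a new reading comes with each control period).
- arm.get_image(name): name is "side" or "top"; returns a dict with "pixels" (480x640x3 uint8, red, green, blue), "range_z" (480x640 float32, m along the optical axis (not along the pixel's ray), 0 where there is no reading), "vertical_fov" (degrees; the focal length in pixels is half the picture's height over the tangent of half this angle, whatever the lens; pixels are square), "cx", "cy" (the principal point, pixels), "view" (4x4, takes a point from world to camera coordinates). Camera axes: x right, y down, z forward; pixel columns grow to the right and rows downward; lengths in m; the calibration is good to about 2 mm. A picture is of the moment at which its call begins.
- arm.job_done(): hands the job in; it is judged then, once.
Trained networks look in a picture, given as the dict that the camera call returned (one of the last four; its "shot" number tells which), for a name from the list of things; names that differ only in an ending like _2 or _b are one class to them, and where a whole thing is asked for, a point or a joint stands for the part that bears it (a point fixed in the world has none). Each returns a list of dicts, best first, with "score" (0 to 1); they miss things now and then, are a little off and sometimes report something else, mostly with a low value. They report only what shows in the picture. A call takes as long as a camera call. They do not tell look-alikes from the thing itself.
- arm.recognise(picture, target): "point" ([column, row] in pixels, amid what is visible of it).
The state is a dict: "t": time; "joints": joint angles; "dq": joint speeds; "effort": joint torques, N m; "eef_pos": TCP position; "eef_rot": TCP orientation; "wrist_force": force on the tool from outside, world axes, zero at the start; "torque": the same for the moment, N m; "gripper_width": opening from 0.0 (shut) to 1.0 (fully open); "grasp_force": force on a finger pad.
Only numpy, scipy, OpenCV 4.12 (cv2) and the standard library are available. Lean on these libraries where they do the work, as an engineer would, in place of code of your own. Each camera call takes 0.05 s, during which the arm holds its last target. There are 200 camera calls.

### The job

Push the drawer front to release its latch, take out the spacer block, set it down on the charging board and push the drawer shut again so that it latches and stays shut while you work. Then, starting at the end stop and working outwards, stand the spacer in turn against the stop or the pack already set and push the next battery pack square up to it, so that the packs end as a straight row on the board with gaps of one spacer thickness (30 mm) throughout, the first one between stop and pack. Finally push the latch open once more, stand the spacer upright back in the drawer and push it shut until it latches; keep the packs lying flat with their leads towards the socket strip and leave the nippers and the jar alone.

Things in the scene. Friction and masses are not known exactly. Their poses are not given: they have to be found in the camera images.
- drawer (a joint): drawer opening in m: about 0 latched shut, 0.095 fully sprung open, -0.011 pushed in to its stop. Push-push latch: each push of the front right in to the stop, then letting go, changes the state: latched to released (springs out fully in about 1 s) or open to latched (springs back 11 mm to 0 and stays). A push of under 4 mm changes nothing; an unlatched drawer springs out again
- drawer_face (a point): push spot: centre of a black 22 mm disc on the outside of the grey drawer front, 45 mm above the table; moves with the drawer. Front 108 wide, from 6 to 75 mm above the table, 12 mm proud of the cabinet when latched. +x points into the cabinet (push this way), y along the front, z up. Spring 5 N at 0, 2.6 N open, damping 22 N per m/s: a slow push (0.05 m/s) of 7 to 10 N reaches the stop
- cabinet: small dark steel single-drawer unit on the table, 145 deep (x) x 124 wide (y) x 84 mm high, fixed; origin at the centre of its underside; the drawer opens towards its -x, which faces the robot; it stands turned by up to 0.2 rad
- drawer_floor (a point): point on the drawer's inner floor, 14 mm above the table, 67 mm behind the outside of the drawer front, mid width; axes as the cabinet's; moves with the drawer. The inside reaches 55 mm from it to -x, 60 mm to +x, 48 mm to either side; side and rear walls 27 mm high above the floor. When open, what lies from 55 mm at -x to 38 mm at +x is clear of the cabinet
- spacer: bare aluminium spacer block, about 0.3 kg, loose; origin at the centre of its underside, z up. Lower part 60 (x) x 30 (y) x 34 mm high: the 30 mm across y is the gap to set. On it a grip tab 44 (x) x 20 (y) mm, from 34 to 58 mm height: grip it there across y. At the start it stands upright in the shut drawer near drawer_floor, turned by up to 0.15 rad
- board: low aluminium charging board with black rubber top, 170 (x) x 400 (y) mm, surface 6 mm above the table, fixed; origin at the centre of its underside. The row of packs runs along its y. At its -y end (robot's right) the end stop, 110 (x) x 16 mm, 30 mm above the table; along its far (+x) edge a flat black socket strip, top 10 mm above the table. The table just in front of it is free
- stop_face (a point): point at the foot of the end stop's inner face (which looks to the board's +y), on the board's surface, 20 mm to the robot's side of the board's middle line; axes as the board's: +y runs from the stop along the row. The packs' middles lie about on its line x = 0 (the row line)
- nippers: orange-handled nippers, lying loose beyond the left end of the board (bystander, leave alone), origin under its middle
- screw_jar: small clear jar with black lid, 42 x 40 x 52 mm high, loose (bystander, leave alone), origin under its middle
- pack1_mid (a point): pack1, first place along the row from the stop; may be absent (None). Blue battery pack, body 35 (x) x 75 (y) x 28 mm high, 0.19 kg, loose, lying on the board; point at the body's centre. +x points along the row away from the stop, +y to the robot; leads (no obstacle) come out at -y. Packs start with ragged gaps wider than 30 mm, turned up to 0.08 rad
- pack2_mid (a point): pack2, second place along the row from the stop; may be absent (None). Blue battery pack, body 35 (x) x 75 (y) x 28 mm high, 0.19 kg, loose, lying on the board; point at the body's centre. +x points along the row away from the stop, +y to the robot; leads (no obstacle) come out at -y. Packs start with ragged gaps wider than 30 mm, turned up to 0.08 rad
- pack3_mid (a point): pack3, third place along the row from the stop; may be absent (None). Blue battery pack, body 35 (x) x 75 (y) x 28 mm high, 0.19 kg, loose, lying on the board; point at the body's centre. +x points along the row away from the stop, +y to the robot; leads (no obstacle) come out at -y. Packs start with ragged gaps wider than 30 mm, turned up to 0.08 rad
- pack4_mid (a point): pack4, fourth place along the row from the stop; may be absent (None). Blue battery pack, body 35 (x) x 75 (y) x 28 mm high, 0.19 kg, loose, lying on the board; point at the body's centre. +x points along the row away from the stop, +y to the robot; leads (no obstacle) come out at -y. Packs start with ragged gaps wider than 30 mm, turned up to 0.08 rad
Mind the look-alikes: they are no part of the job. Leave any turquoise look-alike of the part that bears pack1_mid alone.

How it is judged:
By the outcome, as a careful person would: the job done as asked, in the order asked, and still so for the second after the job is handed in, with the robot touching nothing.
Of pack1, pack2, pack3, pack4 only 2 to 3 are there at a start; the rules pass over those that are not, and their reading is None.
At some moment in a run one of pack1, pack2, pack3, pack4 may be knocked a few centimetres aside while the robot is not near it.
It also fails if it takes over 210 s, if anything falls off the work surface, if the arm or the gripper's body presses on something with over 40 N, if the wrist force passes 120 N, or if a joint passes its speed limit or range.

## Working session

There is one attempt and no reset: what is moved stays moved. The work goes in short steps, Python scripts to look and compute and a tool call to move; the robot and the scene stay as the last step left them, time stands still between calls to the robot, and variables do not carry over. Pictures are saved under pics/ and viewed, at most 14 in all, crops included, and the job is handed in when it is done.

Besides the shell and the picture viewer there is one more tool, called as name(argument=value, ...), one argument or row to a line, values as JSON. drive_tool: Moves the arm, as the interface text tells. Its arguments: {"type":"object","properties":{"moves":{"type":"array","items":{"type":"object","properties":{"fingers":{"type":"number"},"linear":{"type":"array","items":{"type":"number"}},"rot":{"type":"array","items":{"type":"number"}}}}},"squeeze":{"type":"number"}},"required":["moves"]}

```bash
mkdir -p pics
cat > h.py <<'E'
import numpy as np, cv2
from rig import arm
from scipy.spatial.transform import Rotation as R
def shot(name,fn=None):
    p=arm.get_image(name)
    if fn: cv2.imwrite('pics/'+fn,cv2.cvtColor(p['pixels'],cv2.COLOR_RGB2BGR))
    return p
def cloud(p):
    f=240/np.tan(np.radians(p['vertical_fov'])/2); z=p['range_z']
    v,u=np.mgrid[:480,:640]
    c=np.stack([(u-p['cx'])/f*z,(v-p['cy'])/f*z,z,np.ones_like(z)],-1)
    w=c@np.linalg.inv(p['view']).T
    w=w[...,:3]; w[z==0]=np.nan
    return w
def st():
    s=arm.sense()
    print('t',round(s['t'],2),'pos',np.round(s['eef_pos'],4),'Rot\n',np.round(R.from_quat(s['eef_rot']).as_matrix(),3),'j',np.round(s['joints'],2),'F',np.round(s['wrist_force'],1),s['gripper_width'],s['grasp_force'])
def tool(target):
    "world pos/yaw target -> shift in tool axes mm"
    s=arm.sense(); return np.round(R.from_quat(s['eef_rot']).as_matrix().T@(np.array(target)-s['eef_pos'])*1000,1)
E
python3 - <<'E'
from h import *
st()
for n in ['side','top']:
    p=shot(n,n+'0.png'); w=cloud(p); np.save(n+'0.npy',w); print(n,p['vertical_fov'],np.round(np.linalg.inv(p['view'])[:3],3))
    for t in ['drawer_face','cabinet','board','stop_face','pack1_mid','nippers','screw_jar','spacer']:
        for r in arm.recognise(p,t)[:5]:
            u,v=map(int,r['point']); print(t,round(r['score'],2),(u,v),np.round(w[v,u],3))
E
```

```text
t 0.0 pos [0.1747 0.4944 0.2009] Rot
 [[-0.943  0.333 -0.001]
 [ 0.333  0.943 -0.002]
 [ 0.    -0.002 -1.   ]] j [ 1.1   0.05  0.1   1.62 -0.    1.44] F [0.2 0.7 0.1] 0.9986226664577024 0.0
side 54.12939117773786 [[ 0.999 -0.031  0.04   0.392]
 [-0.051 -0.562  0.825 -0.905]
 [-0.004 -0.826 -0.563  0.727]]
drawer_face 0.69 (335, 347) [ 0.45  -0.315  0.074]
cabinet 0.74 (373, 352) [ 0.516 -0.337  0.081]
board 0.68 (336, 256) [0.483 0.05  0.007]
stop_face 0.82 (336, 257) [0.483 0.049 0.004]
stop_face 0.43 (335, 351) [ 0.449 -0.322  0.072]
pack1_mid 0.84 (260, 316) [ 0.303 -0.177  0.026]
pack1_mid 0.79 (331, 273) [ 0.463 -0.043  0.027]
pack1_mid 0.16 (337, 258) [0.485 0.041 0.007]
nippers 0.62 (345, 187) [ 0.544  0.433 -0.004]
screw_jar 0.74 (393, 289) [ 0.592 -0.135  0.051]
top 57.62701019150349 [[-0.029 -0.995  0.092  0.363]
 [-1.     0.03   0.008  0.07 ]
 [-0.011 -0.092 -0.996  1.113]]
drawer_face 0.77 (473, 233) [ 0.449 -0.271  0.075]
cabinet 0.93 (476, 202) [ 0.521 -0.279  0.085]
board 0.93 (325, 224) [0.488 0.081 0.008]
board 0.2 (297, 228) [0.478 0.151 0.033]
stop_face 0.89 (324, 222) [0.494 0.083 0.009]
pack1_mid 0.73 (426, 295) [ 0.303 -0.162  0.028]
pack1_mid 0.6 (369, 230) [ 0.467 -0.028  0.034]
nippers 0.75 (195, 202) [0.557 0.415 0.001]
screw_jar 0.49 (402, 178) [ 0.592 -0.112  0.053]
spacer 0.66 (367, 238) [ 0.447 -0.022  0.036]
```

View pics/top0.png

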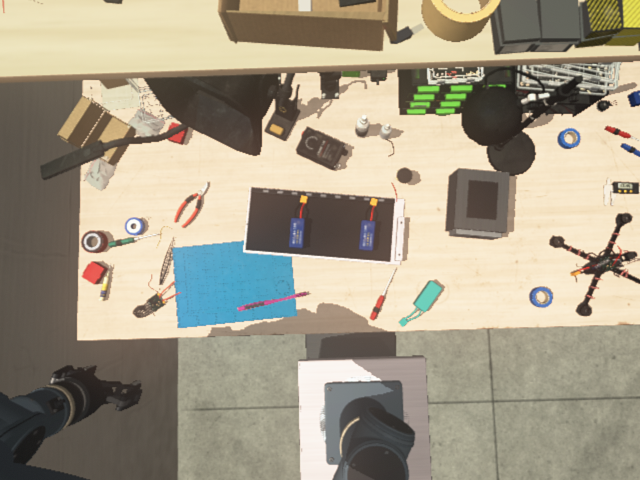

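View pics/side0.png

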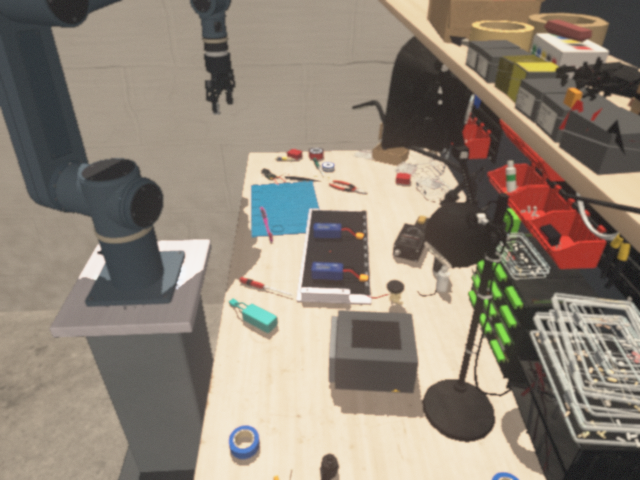

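```bash
cat >> h.py <<'E'
def onplane(p,uv,h):
    f=240/np.tan(np.radians(p['vertical_fov'])/2); uv=np.atleast_2d(np.asarray(uv,float))
    d=np.c_[(uv[:,0]-p['cx'])/f,(uv[:,1]-p['cy'])/f,np.ones(len(uv))]
    T=np.linalg.inv(p['view']); d=d@T[:3,:3].T; o=T[:3,3]
    return o+d*((h-o[2])/d[:,2])[:,None]
def rect(xy):
    (c,s,a)=cv2.minAreaRect((xy[:,:2]*1000).astype(np.float32))
    s=list(s)
    while a>45: a-=90; s=s[::-1]
    while a<-45: a+=90; s=s[::-1]
    return np.round(c,1),np.round(s,1),round(np.radians(a),3)
def blobs(p,mask,h,amin=80):
    m=cv2.morphologyEx(mask.astype(np.uint8),cv2.MORPH_OPEN,np.ones((3,3)))
    n,l,s,c=cv2.connectedComponentsWithStats(m); out=[]
    for i in range(1,n):
        if s[i,4]<amin: continue
        v,u=np.where(l==i); out.append((np.round(c[i]),s[i,4],rect(onplane(p,np.c_[u,v],h))))
    return out
def packs(p,h=0.034):
    hsv=cv2.cvtColor(p['pixels'],cv2.COLOR_RGB2HSV)
    w=cloud(p)
    return blobs(p,(hsv[...,0]>108)&(hsv[...,0]<130)&(hsv[...,1]>110)&(w[...,2]>.018)&(w[...,2]<.05)&(w[...,0]<.6)&(w[...,0]>.3),h)
E
python3 - <<'E'
from h import *
p=shot('top'); w=cloud(p); np.save('w.npy',w)
for b in packs(p): print('pack',b)
z=w[...,2]; x=w[...,0]; y=w[...,1]
m=(z>.079)&(z<.095)&(y<-.15)&(y>-.45)&(x>.4)&(x<.62)
for b in blobs(p,m,.084): print('cab',b)
m=(z>.068)&(z<.079)&(y<-.15)&(y>-.45)&(x>.38)&(x<.62)
for b in blobs(p,m,.075,30): print('front',b)
m=(z>.02)&(z<.042)&(y<-.03)&(y>-.2)&(x>.35)&(x<.62)&(p['pixels'].min(-1)>130)
for b in blobs(p,m,.03,50): print('stop',b)
hs=p['pixels'].max(-1)<70
m=hs&(z<.02)&(y>-.2)&(y<.4)&(x>.35)&(x<.6)
for b in blobs(p,m,.006,500): print('board',b)
for v in (190,200,230,240,250): print(v,p['pixels'][v,380:412:2].mean(-1).astype(int),np.round(z[v,390:412:4],3))
b=cv2.resize(cv2.cvtColor(p['pixels'],cv2.COLOR_RGB2BGR)[150:270,230:520],None,fx=2.7,fy=2.7,interpolation=2); cv2.imwrite('pics/c1.png',b)
p=shot('side'); 
for b in packs(p): print('pack side',b)
E
```

```text
cab (array([481., 200.]), np.int32(3162), (array([ 527.6, -292.1]), array([145.1, 124.8]), np.float64(-0.117)))
front (array([464., 232.]), np.int32(66), (array([ 452.3, -249.9]), array([11.7, 38. ]), np.float64(-0.122)))
front (array([479., 233.]), np.int32(37), (array([ 448.2, -284.1]), array([ 9.6, 16.9]), np.float64(-0.03)))
stop (array([399., 239.]), np.int32(290), (array([ 444.3, -102.3]), array([108.5,  17.3]), np.float64(-0.111)))
190 [224 225 225 226 226 226 227 181 204 227 225 225 225 225 225 225] [-0.001  0.004  0.001  0.001  0.001 -0.002]
200 [154 155 101  75  75  76  75 112 192 242 243 243 198 229 230 230] [0.014 0.012 0.003 0.009 0.004 0.   ]
230 [ 72  75  76  76  77  76 152 245 206 240 241 240 166 143 148 223] [0.008 0.003 0.028 0.032 0.002 0.001]
240 [ 76  76  77  78  78  77 230 244 188 246 241 242 147 145 212 228] [0.009 0.009 0.033 0.032 0.001 0.001]
250 [ 79  78  79  80  79  99 245 232 238 246 243 204 148 148 215 230] [ 0.011  0.005  0.03  -0.001  0.     0.001]
```

View pics/c1.png

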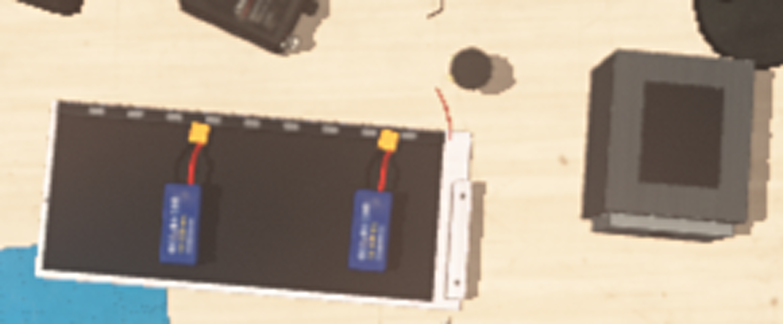

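```bash
cat >> h.py <<'E'
def go(x,y,z,yaw):
    "shift (mm) + rotz for world target, yaw = angle of tool y axis (mod pi)"
    s=arm.sense(); M=R.from_quat(s['eef_rot']).as_matrix()
    # true-down target so tilt is corrected
    dy=(yaw-np.arctan2(M[1,1],M[0,1])+np.pi/2)%np.pi-np.pi/2
    a=np.arctan2(M[1,1],M[0,1])+dy
    Y=np.array([np.cos(a),np.sin(a),0]);Z=np.array([0,0,-1.]);T=np.c_[np.cross(Y,Z),Y,Z]
    print('linear',np.round(M.T@(np.array([x,y,z])-s['eef_pos'])*1000,1),'rot',np.round(R.from_matrix(M.T@T).as_rotvec(),3),'now',np.round(s['eef_pos'],4),'F',np.round(s['wrist_force'],1),'t',round(s['t'],1))
E
python3 - <<'E'
from h import *
for n in ('top','side'):
    p=shot(n); hsv=cv2.cvtColor(p['pixels'],cv2.COLOR_RGB2HSV)
    q=(297,240) if n=='top' else (325,234)
    print(hsv[q[1]-6:q[1]+6:3,q[0]-4:q[0]+5:4].reshape(-1,3).tolist(), cloud(p)[q[1],q[0]])
    h=hsv[...,0]; w=cloud(p); m=(h>105)&(h<128)&(hsv[...,1]>120)&(hsv[...,2]>50)&(w[...,0]>.4)&(w[...,0]<.6)&(w[...,1]<.35)
    for b in blobs(p,m,.034): print(n,b)
go(.409,-.278,.15,np.pi/2-.117)
E
```

```text
[[116, 52, 172], [165, 8, 129], [116, 73, 153], [118, 53, 159], [168, 10, 134], [116, 78, 150], [115, 50, 178], [120, 24, 130], [116, 83, 148], [114, 56, 172], [115, 71, 133], [116, 95, 142]] [0.44755183 0.15120612 0.03547882]
[[115, 67, 149], [116, 62, 145], [115, 83, 142], [118, 70, 99], [119, 68, 101], [120, 69, 96], [120, 64, 95], [120, 62, 95], [124, 68, 94], [123, 56, 86], [124, 49, 84], [125, 55, 88]] [0.46022211 0.1345319  0.01775172]
linear [-478.3 -650.8   52.1] rot [ 0.    -0.    -0.223] now [0.175  0.495  0.2021] F [0.  0.2 0.6] t 1.1
```

drive_tool(
  moves=[
    {"fingers":1,"linear":[-478,-651,52],"rot":[0,0,-0.223]},
    {"fingers":1,"linear":[-478,-651,52],"rot":[0,0,-0.223]},
    {"fingers":1,"linear":[-478,-651,52],"rot":[0,0,-0.223]},
    {"fingers":1,"linear":[-478,-651,52],"rot":[0,0,-0.223]},
    {"fingers":1,"linear":[-478,-651,52],"rot":[0,0,-0.223]},
    {"fingers":1,"linear":[-478,-651,52],"rot":[0,0,-0.223]},
    {"fingers":1,"linear":[-478,-651,52],"rot":[0,0,-0.223]},
    {"fingers":1,"linear":[-478,-651,52],"rot":[0,0,-0.223]},
    {"fingers":1,"linear":[-478,-651,52],"rot":[0,0,-0.223]},
    {"fingers":1,"linear":[-478,-651,52],"rot":[0,0,-0.223]},
    {"fingers":1,"linear":[-478,-651,52],"rot":[0,0,-0.223]},
    {"fingers":1,"linear":[-478,-651,52],"rot":[0,0,-0.223]},
    {"fingers":1,"linear":[-478,-651,52],"rot":[0,0,-0.223]},
    {"fingers":1,"linear":[-478,-651,52],"rot":[0,0,-0.223]},
    {"fingers":1,"linear":[-478,-651,52],"rot":[0,0,-0.223]},
    {"fingers":1,"linear":[-478,-651,52],"rot":[0,0,-0.223]},
    {"fingers":1,"linear":[-478,-651,52],"rot":[0,0,-0.223]},
    {"fingers":1,"linear":[-478,-651,52],"rot":[0,0,-0.223]},
    {"fingers":1,"linear":[-478,-651,52],"rot":[0,0,-0.223]},
  ],
)

```text
t: 3.0
eef_pos: [0.4083, -0.2771, 0.1502]
eef_rot: [0.058, 0.998, 0.001, -0.0]
wrist_force: [-0.0, -0.6, 0.2]
gripper_width: -0.0
grasp_force: 0.0
```

```bash
cat >> h.py <<'E'
def packs(p,h=.034):
    hsv=cv2.cvtColor(p['pixels'],cv2.COLOR_RGB2HSV); w=cloud(p); b=p['pixels'].astype(int)
    m=(hsv[...,0]>105)&(hsv[...,0]<130)&(b[...,2]-b[...,0]>25)&(w[...,0]>.38)&(w[...,0]<.6)&(w[...,1]<.35)&(w[...,2]>.016)&(w[...,2]<.055)
    return blobs(p,cv2.morphologyEx(m.astype(np.uint8),cv2.MORPH_CLOSE,np.ones((5,5))),h)
E
python3 - <<'E'
from h import *
go(.409,-.278,.038,np.pi/2-.117)
for n in ('top','side'):
    for b in packs(shot(n)): print(n,b)
E
```

```text
linear [ -0.9  -0.9 112.2] rot [ 0.001 -0.001  0.   ] now [ 0.4083 -0.2771  0.1502] F [-0.  -0.6  0.2] t 3.0
top (array([296., 233.]), np.int32(399), (array([466.7, 152.5]), array([73.7, 33.6]), np.float64(-0.098)))
top (array([367., 235.]), np.int32(386), (array([455.3, -21.4]), array([72.1, 32.9]), np.float64(-0.129)))
side (array([331., 268.]), np.int32(218), (array([463. , -30.8]), array([54.9, 34.4]), np.float64(-0.055)))
```

drive_tool(
  moves=[
    {"fingers":1,"linear":[-1,-1,40]},
    {"fingers":1,"linear":[-1,-1,80]},
    {"fingers":1,"linear":[-1,-1,112]},
    {"fingers":1,"linear":[-1,-1,112]},
    {"fingers":1,"linear":[-6,-1,112]},
    {"fingers":1,"linear":[-11,-1,112]},
    {"fingers":1,"linear":[-16,-1,112]},
    {"fingers":1,"linear":[-21,-1,112]},
    {"fingers":1,"linear":[-26,-1,112]},
    {"fingers":1,"linear":[-29,-1,112]},
    {"fingers":1,"linear":[-29,-1,112]},
  ],
)

```text
invalid input
```

drive_tool(
  moves=[
    {"fingers":1,"linear":[-1,-1,40],"rot":[0,0,0]},
    {"fingers":1,"linear":[-1,-1,80],"rot":[0,0,0]},
    {"fingers":1,"linear":[-1,-1,112],"rot":[0,0,0]},
    {"fingers":1,"linear":[-1,-1,112],"rot":[0,0,0]},
    {"fingers":1,"linear":[-6,-1,112],"rot":[0,0,0]},
    {"fingers":1,"linear":[-11,-1,112],"rot":[0,0,0]},
    {"fingers":1,"linear":[-16,-1,112],"rot":[0,0,0]},
    {"fingers":1,"linear":[-21,-1,112],"rot":[0,0,0]},
    {"fingers":1,"linear":[-26,-1,112],"rot":[0,0,0]},
    {"fingers":1,"linear":[-29,-1,112],"rot":[0,0,0]},
    {"fingers":1,"linear":[-29,-1,112],"rot":[0,0,0]},
  ],
)

```text
t: 4.2
eef_pos: [0.4367, -0.283, 0.0388]
eef_rot: [0.059, 0.998, -0.001, -0.001]
wrist_force: [-4.4, -1.1, 3.8]
gripper_width: -0.001
grasp_force: 2.4
```

drive_tool(
  moves=[
    {"fingers":1,"linear":[-4,0,0],"rot":[0,0,0]},
    {"fingers":1,"linear":[-8,0,0],"rot":[0,0,0]},
    {"fingers":1,"linear":[-10,0,0],"rot":[0,0,0]},
    {"fingers":1,"linear":[-10,0,0],"rot":[0,0,0]},
  ],
)

```text
t: 4.6
eef_pos: [0.4437, -0.2838, 0.0385]
eef_rot: [0.059, 0.998, -0.0, -0.004]
wrist_force: [-11.1, 1.7, 8.0]
gripper_width: 0.0
grasp_force: 5.4
```

drive_tool(
  moves=[
    {"fingers":1,"linear":[-3,0,0],"rot":[0,0,0]},
    {"fingers":1,"linear":[-3,0,0],"rot":[0,0,0]},
  ],
)

```text
t: 4.8
eef_pos: [0.4436, -0.2838, 0.0385]
eef_rot: [0.059, 0.998, -0.0, -0.007]
wrist_force: [-17.7, 0.9, 12.6]
gripper_width: 0.003
grasp_force: 8.8
```

drive_tool(
  moves=[
    {"fingers":1,"linear":[10,0,0],"rot":[0,0,0]},
    {"fingers":1,"linear":[30,0,0],"rot":[0,0,0]},
    {"fingers":1,"linear":[60,0,0],"rot":[0,0,0]},
    {"fingers":0,"linear":[90,0,0],"rot":[0,0,0]},
    {"fingers":0,"linear":[130,0,0],"rot":[0,0,0]},
    {"fingers":0,"linear":[130,0,-50],"rot":[0,0,0]},
    {"fingers":0,"linear":[130,0,-100],"rot":[0,0,0]},
    {"fingers":0,"linear":[130,0,-130],"rot":[0,0,0]},
    {"fingers":0,"linear":[130,0,-130],"rot":[0,0,0]},
    {"fingers":0,"linear":[130,0,-130],"rot":[0,0,0]},
    {"fingers":0,"linear":[130,0,-130],"rot":[0,0,0]},
  ],
)

```text
t: 5.9
eef_pos: [0.3212, -0.2685, 0.1671]
eef_rot: [0.058, 0.998, 0.001, -0.0]
wrist_force: [0.2, -0.1, 0.3]
gripper_width: 1.001
grasp_force: 0.0
```

Run:
```python
from h import *
st()
p=shot('top','top1.png'); w=cloud(p); z=w[...,2]
for r in arm.recognise(p,'spacer'): print(r)
m=(w[...,0]>.33)&(w[...,0]<.47)&(w[...,1]<-.2)&(w[...,1]>-.36)
for lo,hi,h in ((.065,.1,.072),(.04,.056,.048),(.06,.08,.075)):
    for b in blobs(p,m&(z>lo)&(z<hi),h,15): print(lo,b)
c=cv2.cvtColor(p['pixels'],cv2.COLOR_RGB2BGR)[160:320,400:560]; cv2.imwrite('pics/c2.png',cv2.resize(c,None,fx=3.7,fy=3.7,interpolation=2))
```

```text
t 5.9 pos [ 0.3212 -0.2685  0.1671] Rot
 [[-0.993  0.116 -0.   ]
 [ 0.116  0.993  0.001]
 [ 0.     0.001 -1.   ]] j [-0.86 -0.23 -0.23  1.57  0.   -0.74] F [ 0.2 -0.1  0.3] 1.0014164162639898 0.0
{'point': [470.6, 252.6], 'score': 0.7}
0.065 (array([484., 227.]), np.int32(333), (array([ 461.6, -287.3]), array([ 21.6, 128.9]), np.float64(-0.03)))
0.065 (array([478., 251.]), np.int32(169), (array([ 405.6, -281.3]), array([43.3, 19. ]), np.float64(-0.06)))
0.065 (array([475., 272.]), np.int32(244), (array([ 355.4, -271.1]), array([ 12.2, 109. ]), np.float64(-0.12)))
0.04 (array([472., 254.]), np.int32(139), (array([ 404.5, -279.9]), array([59.7, 29.6]), np.float64(0.024)))
0.06 (array([478., 251.]), np.int32(184), (array([ 405.5, -279.1]), array([43.2, 21.3]), np.float64(-0.06)))
0.06 (array([465., 271.]), np.int32(146), (array([ 358.1, -247.9]), array([12.2, 64.3]), np.float64(-0.12)))
0.06 (array([489., 274.]), np.int32(86), (array([ 351.7, -304.1]), array([11.7, 40.2]), np.float64(-0.029)))
```

View pics/c2.png

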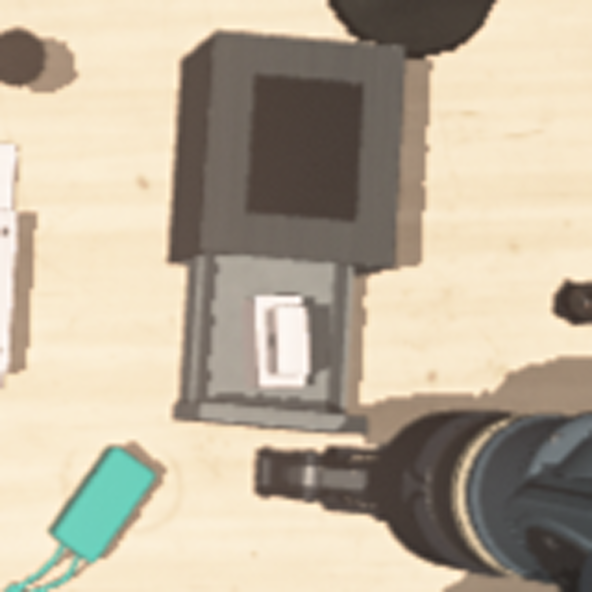

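Run:
```python
from h import *
p=shot('top'); w=cloud(p); z=w[...,2]; I=p['pixels']
u0,v0=462,233
print(I[v0:v0+36:3,u0:u0+32:2].min(-1)); print(np.round(z[v0:v0+36:3,u0:u0+32:2]*1000).astype(int))
m=np.zeros((480,640),bool); m[v0:v0+36,u0:u0+32]=True
m&=(I.min(-1)>150)
for lo,hi,h in ((.06,.09,.072),(.03,.06,.048),(.03,.09,.048)):
    for b in blobs(p,m&(z>lo)&(z<hi),h,10): print(lo,b)
p=shot('side'); w=cloud(p); z=w[...,2]
for r in arm.recognise(p,'spacer'): print(r)
m=(w[...,0]>.37)&(w[...,0]<.445)&(w[...,1]<-.24)&(w[...,1]>-.32)&(p['pixels'].min(-1)>150)
for lo,hi,h in ((.062,.09,.072),(.04,.056,.048)):
    for b in blobs(p,m&(z>lo)&(z<hi),h,10): print(lo,b)
```

```text
[[155 154 153 155 155 158 159 158 156 157 156 156 154 155 124  98]
 [157 157 155 155 153 155 157 155 154 156 156 154 154 154 116  98]
 [158 158 155 152 160 162 143 122 122 139 152 155 157 155 115  98]
 [156 158 152 156 241 237 211 212 205 192 111  95 116 118 109  99]
 [154 155 151 159 240 161 193 242 240 236 205  95  96  97 106 100]
 [155 157 152 158 240 169 180 241 240 236 206  95  95  96 104 101]
 [155 155 153 154 234 153 151 242 240 236 233  99  94  96  99 102]
 [154 154 153 153 230 170 151 240 239 235 236 100  96  91  99 109]
 [155 155 153 152 228 177 153 242 239 236 240 101  95  91  98 109]
 [154 155 153 149 224 192 157 232 231 229 236 102 130 133  98 119]
 [155 154 153 149 223 240 240 238 239 239 177 100 154 129  96 126]
 [117 117 141 152 119 152 152 155 153 152 153 153 153 129  97 134]]
[[15 17 13 14 15 15 15 16 12 18 16 18 13 15 17 35]
 [15 14 17 13 13 12 16 15 13 16 15 13 14 14 17 35]
 [13 13 15  9 14 15 15 15 14 15 15 16 15 16 22 37]
 [18 14 26 45 52 49 49 72 72 72 12 17 15 13 23 36]
 [15 15 29 42 48 59 72 72 73 73 73 19 13 15 22 35]
 [13 12 24 45 50 59 73 73 74 73 72 17 14
[... 314 characters left out ...]
4]]
0.06 (array([478., 251.]), np.int32(172), (array([ 405.7, -280.2]), array([43.3, 21.3]), np.float64(-0.06)))
0.03 (array([472., 254.]), np.int32(162), (array([ 403.2, -274.7]), array([63.8, 28.6]), np.float64(0.262)))
0.03 (array([475., 252.]), np.int32(350), (array([ 404.5, -280.8]), array([59.1, 36.4]), np.float64(-0.059)))
{'point': [309.3, 346.9], 'score': 0.55}
0.062 (array([310., 339.]), np.int32(229), (array([ 405. , -290.8]), array([41.5, 25. ]), np.float64(-0.054)))
0.04 (array([297., 348.]), np.int32(70), (array([ 381.2, -288.5]), array([ 9.5, 32.8]), np.float64(-0.01)))
0.04 (array([323., 347.]), np.int32(63), (array([ 429.7, -288.6]), array([ 7.6, 32.6]), np.float64(-0.063)))
```

Run:
```python
from h import *
go(.4055,-.281,.167,np.pi/2+.025)
go(.4055,-.281,.049,np.pi/2+.025)
```

```text
linear [-85.6  -2.7  -0.2] rot [ 0.002 -0.001 -0.142] now [ 0.3208 -0.2683  0.167 ] F [-0.8  0.4 -0.1] t 6.2
linear [-85.7  -2.9 117.8] rot [ 0.002 -0.001 -0.142] now [ 0.3208 -0.2683  0.167 ] F [-0.8  0.4 -0.1] t 6.2
```

drive_tool(
  moves=[
    {"fingers":0,"linear":[-40,-3,0],"rot":[0,0,-0.07]},
    {"fingers":0,"linear":[-86,-3,0],"rot":[0,0,-0.142]},
    {"fingers":0,"linear":[-86,-3,40],"rot":[0,0,-0.142]},
    {"fingers":0,"linear":[-86,-3,80],"rot":[0,0,-0.142]},
    {"fingers":0,"linear":[-86,-3,108],"rot":[0,0,-0.142]},
    {"fingers":0,"linear":[-86,-3,118],"rot":[0,0,-0.142]},
    {"fingers":1,"linear":[-86,-3,118],"rot":[0,0,-0.142]},
    {"fingers":1,"linear":[-86,-3,118],"rot":[0,0,-0.142]},
    {"fingers":1,"linear":[-86,-3,118],"rot":[0,0,-0.142]},
    {"fingers":1,"linear":[-86,-3,118],"rot":[0,0,-0.142]},
    {"fingers":1,"linear":[-86,-3,118],"rot":[0,0,-0.142]},
    {"fingers":1,"linear":[-86,-3,118],"rot":[0,0,-0.142]},
    {"fingers":1,"linear":[-86,-3,118],"rot":[0,0,-0.142]},
  ],
  squeeze=40,
)

```text
t: 7.45
eef_pos: [0.4064, -0.282, 0.0504]
eef_rot: [-0.013, 1.0, -0.0, 0.0]
wrist_force: [-0.1, 0.5, -0.2]
gripper_width: -0.003
grasp_force: 0.0
```

drive_tool(
  moves=[
    {"fingers":0,"linear":[0,0,0],"rot":[0,0,0]},
    {"fingers":0,"linear":[0,0,0],"rot":[0,0,0]},
    {"fingers":0,"linear":[0,0,0],"rot":[0,0,0]},
    {"fingers":0,"linear":[0,0,0],"rot":[0,0,0]},
    {"fingers":0,"linear":[0,0,0],"rot":[0,0,0]},
    {"fingers":0,"linear":[0,0,0],"rot":[0,0,0]},
  ],
)

```text
t: 8.05
eef_pos: [0.4062, -0.2818, 0.0501]
eef_rot: [-0.013, 1.0, 0.0, -0.0]
wrist_force: [-0.2, -0.3, 0.7]
gripper_width: 0.997
grasp_force: 0.0
```

Run:
```python
from h import *
st()
a=cv2.cvtColor(shot('side')['pixels'],cv2.COLOR_RGB2BGR)[260:420,220:420]
b=cv2.cvtColor(shot('top')['pixels'],cv2.COLOR_RGB2BGR)[180:340,400:600]
cv2.imwrite('pics/c3.png',cv2.resize(np.hstack([a,b]),None,fx=2,fy=2,interpolation=2))
```

```text
t 8.05 pos [ 0.4062 -0.2818  0.0501] Rot
 [[-1.    -0.025 -0.   ]
 [-0.025  1.     0.   ]
 [ 0.     0.    -1.   ]] j [-0.74 -0.01 -0.26  1.32 -0.   -0.77] F [-0.2 -0.3  0.7] 0.9968458793802516 0.0
```

View pics/c3.png

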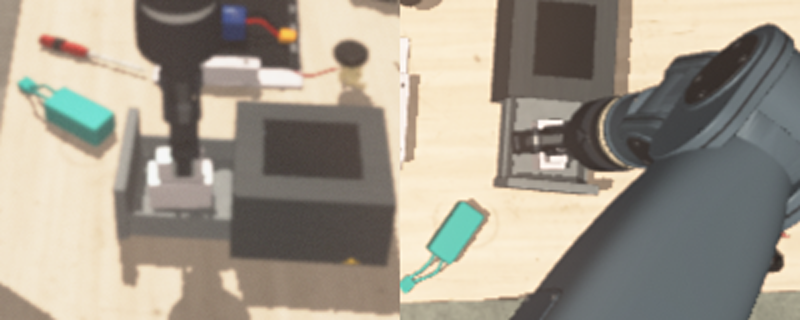

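drive_tool(
  moves=[
    {"fingers":0.6,"linear":[0,0,0],"rot":[0,0,0]},
    {"fingers":0.6,"linear":[0,0,0],"rot":[0,0,0]},
    {"fingers":0.6,"linear":[0,0,0],"rot":[0,0,0]},
    {"fingers":0.6,"linear":[0,0,0],"rot":[0,0,0]},
    {"fingers":0.6,"linear":[0,0,0],"rot":[0,0,0]},
  ],
)

```text
t: 8.65
eef_pos: [0.4062, -0.2819, 0.0501]
eef_rot: [-0.013, 1.0, -0.0, -0.0]
wrist_force: [0.1, 0.9, 0.1]
gripper_width: 0.399
grasp_force: 0.0
```

Run:
```python
from h import *
st()
p=shot('side');w=cloud(p)
a=cv2.cvtColor(p['pixels'],cv2.COLOR_RGB2BGR)[290:380,260:370]
q=shot('top');w2=cloud(q)
b=cv2.cvtColor(q['pixels'],cv2.COLOR_RGB2BGR)[210:300,430:540]
cv2.imwrite('pics/c4.png',cv2.resize(np.hstack([a,b]),None,fx=3.6,fy=3.6,interpolation=2))
print(np.round(w[320:360:3,296:324:3,1]*1000).astype(int));print(np.round(w[320:360:3,296:324:3,2]*1000).astype(int))
```

```text
t 8.65 pos [ 0.4062 -0.2819  0.0501] Rot
 [[-1.    -0.025 -0.   ]
 [-0.025  1.    -0.   ]
 [ 0.    -0.    -1.   ]] j [-0.74 -0.01 -0.26  1.32 -0.   -0.77] F [0.1 0.9 0.1] 0.3988219119732864 0.0
[[                -167                 -166                 -165
                  -350                 -346                 -348
                  -349                 -348                 -345
                  -167]
 [                -176                 -175                 -175
                  -348                 -348                 -348
                  -347                 -346                 -176
                  -178]
 [                -182                 -184                 -185
                  -344                 -346                 -340
                  -341                 -344                 -187
                  -186]
 [                -228                 -229                 -230
                  -341                 -340                 -339
                  -336                 -337                 -234
                  -237]
 [                -228        
[... 4587 characters left out ...]
   43                   46                   44
                    42                   45                   43
                    44                   43                   41
                    43]
 [                  37                   36                   36
                    35                   36                   35
                    34                   35                   33
                    36]
 [                  26                   27                   27
                    25                   27                   25
                    28                   25                   26
                    26]]<stdin>:8: RuntimeWarning: invalid value encountered in cast
```

View pics/c4.png

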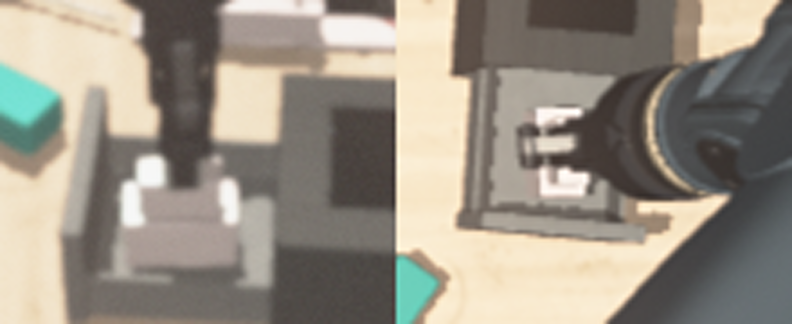

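drive_tool(
  moves=[
    {"fingers":1,"linear":[0,0,-40],"rot":[0,0,0]},
    {"fingers":1,"linear":[0,0,-80],"rot":[0,0,0]},
    {"fingers":1,"linear":[0,0,-80],"rot":[0,0,0]},
    {"fingers":1,"linear":[0,0,-80],"rot":[0,0,0]},
    {"fingers":1,"linear":[0,0,-80],"rot":[0,0,0]},
  ],
)

```text
t: 9.25
eef_pos: [0.4057, -0.2814, 0.1291]
eef_rot: [-0.013, 1.0, 0.001, -0.001]
wrist_force: [-1.3, -0.1, -0.1]
gripper_width: 0.001
grasp_force: 0.0
```

Run:
```python
from h import *
st(); print(arm.tcp_to_grasp)
p=shot('side','side2.png');w=cloud(p)
e=np.array(arm.sense()['eef_pos'])
m=(np.abs(w[...,:2]-e[:2])<.05).all(-1)&(w[...,2]>e[2]-.025)&(w[...,2]<e[2]+.13)
for k in range(0,26):
    z0=e[2]-.025+k*.006; q=w[m&(w[...,2]>=z0)&(w[...,2]<z0+.006)]
    if len(q): print(round(z0-e[2],3),len(q),np.round((q.min(0)-e)[:2]*1000),np.round((q.max(0)-e)[:2]*1000))
q=shot('top');w2=cloud(q)
m=(np.abs(w2[...,:2]-e[:2])<.06).all(-1)&(w2[...,2]>.1)
print(np.round(w2[m].min(0),3))
a=p['pixels'][230:380,250:400]; b=q['pixels'][200:350,400:550]
cv2.imwrite('pics/c5.png',cv2.resize(cv2.cvtColor(np.hstack([a,b]),cv2.COLOR_RGB2BGR),None,fx=2.6,fy=2.6,interpolation=2))
```

```text
t 9.25 pos [ 0.4057 -0.2814  0.1291] Rot
 [[-1.    -0.025 -0.001]
 [-0.025  1.     0.001]
 [ 0.001  0.001 -1.   ]] j [-0.74 -0.04 -0.13  1.48 -0.   -0.77] F [-1.3 -0.1 -0.1] 0.0008425322782261668 0.0
0.0187
0.023 2 [-1. -7.] [ 5. -7.]
0.029 17 [-10. -10.] [10. -6.]
0.035 28 [-11. -15.] [10.  6.]
0.041 27 [-11. -17.] [10.  1.]
0.047 32 [-11. -18.] [10. -1.]
0.053 26 [ -9. -18.] [  6. -10.]
0.059 2 [ -6. -16.] [ -4. -15.]
0.065 1 [-12.   5.] [-12.   5.]
0.071 10 [-12. -32.] [11. -9.]
0.077 23 [-12. -38.] [ 14. -25.]
0.083 5 [-11. -43.] [ 10. -35.]
0.089 24 [-15. -48.] [ 17. -16.]
0.095 51 [-15. -50.] [ 17. -11.]
0.101 18 [-16. -19.] [17. -8.]
0.107 29 [-16. -46.] [ 17. -11.]
0.113 39 [-15. -47.] [ 18. -17.]
0.119 43 [-19. -38.] [20.  7.]
0.125 58 [-19. -50.] [20.  7.]
[ 0.345 -0.293  0.166]
```

View pics/c5.png

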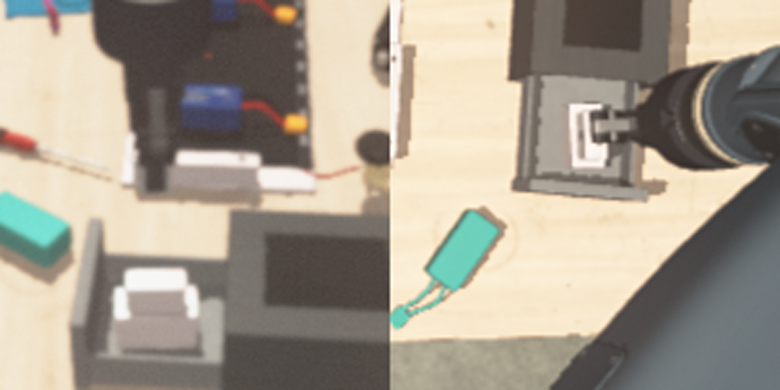

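drive_tool(
  moves=[
    {"fingers":0,"linear":[0,0,0],"rot":[0,0,0]},
    {"fingers":0,"linear":[0,0,0],"rot":[0,0,0]},
    {"fingers":0,"linear":[0,0,0],"rot":[0,0,0]},
    {"fingers":0,"linear":[0,0,20],"rot":[0,0,0]},
    {"fingers":0,"linear":[0,0,50],"rot":[0,0,0]},
    {"fingers":0,"linear":[0,0,80],"rot":[0,0,0]},
    {"fingers":0,"linear":[0,0,90],"rot":[0,0,0]},
    {"fingers":0,"linear":[0,0,96],"rot":[0,0,0]},
    {"fingers":0,"linear":[0,0,101],"rot":[0,0,0]},
    {"fingers":1,"linear":[0,0,101],"rot":[0,0,0]},
    {"fingers":1,"linear":[0,0,101],"rot":[0,0,0]},
    {"fingers":1,"linear":[0,0,101],"rot":[0,0,0]},
    {"fingers":1,"linear":[0,0,101],"rot":[0,0,0]},
    {"fingers":1,"linear":[0,0,101],"rot":[0,0,0]},
    {"fingers":1,"linear":[0,0,101],"rot":[0,0,0]},
  ],
  squeeze=40,
)

```text
t: 10.85
eef_pos: [0.4068, -0.2823, 0.03]
eef_rot: [-0.013, 1.0, -0.001, 0.001]
wrist_force: [-0.0, -0.1, 3.7]
gripper_width: 0.22
grasp_force: 40.8
```

drive_tool(
  moves=[
    {"fingers":1,"linear":[0,0,-10],"rot":[0,0,0]},
    {"fingers":1,"linear":[0,0,-40],"rot":[0,0,0]},
    {"fingers":1,"linear":[0,0,-80],"rot":[0,0,0]},
    {"fingers":1,"linear":[0,0,-120],"rot":[0,0,0]},
    {"fingers":1,"linear":[0,0,-120],"rot":[0,0,0]},
    {"fingers":1,"linear":[0,0,-120],"rot":[0,0,0]},
  ],
)

```text
t: 11.45
eef_pos: [0.4066, -0.2821, 0.1498]
eef_rot: [-0.013, 1.0, -0.0, 0.001]
wrist_force: [-0.4, -0.4, -3.8]
gripper_width: 0.218
grasp_force: 40.3
```

Run:
```python
from h import *
st()
p=shot('side','side3.png');w=cloud(p);e=np.array(arm.sense()['eef_pos'])
m=(np.abs(w[...,:2]-e[:2])<.05).all(-1)&(w[...,2]>.06)&(w[...,2]<e[2]+.05)&(p['pixels'].min(-1)>90)
for k in range(0,24):
    z0=e[2]-.06+k*.006; q=w[m&(w[...,2]>=z0)&(w[...,2]<z0+.006)]
    if len(q): print(round(z0-e[2],3),len(q),np.round((q.min(0)-e)[:2]*1000),np.round((q.max(0)-e)[:2]*1000))
for b in packs(shot('top')): print(b)
# staging place for the spacer: board line beyond stop
```

```text
t 11.45 pos [ 0.4066 -0.2821  0.1498] Rot
 [[-1.    -0.025  0.001]
 [-0.025  1.    -0.001]
 [-0.001 -0.001 -1.   ]] j [-0.74 -0.04 -0.09  1.52  0.   -0.77] F [-0.4 -0.4 -3.8] 0.21810114681317644 40.29908895492554
-0.018 32 [-30. -19.] [ 29. -16.]
-0.012 86 [-30. -20.] [ 29. -15.]
-0.006 84 [-30. -20.] [ 29. -15.]
0.0 90 [-30. -20.] [ 29. -15.]
0.006 85 [-29. -19.] [ 29. -15.]
0.012 118 [-29. -20.] [29. 12.]
0.018 174 [-29. -19.] [29. 11.]
0.024 42 [-22. -17.] [20. -9.]
0.03 51 [-22. -19.] [ 20. -10.]
0.036 67 [-21. -25.] [21.  8.]
0.042 74 [-21. -25.] [21.  7.]
0.048 5 [ -8. -25.] [ 11. -18.]
(array([296., 233.]), np.int32(398), (array([466.7, 152.5]), array([73.6, 33.5]), np.float64(-0.093)))
(array([367., 235.]), np.int32(387), (array([455.3, -21.4]), array([72.1, 32.9]), np.float64(-0.129)))
```

Run:
```python
from h import *
p=shot('top'); w=cloud(p); z=w[...,2]; I=p['pixels']
m=(I.max(-1)<100)&(z<.022)&(w[...,1]>-.2)&(w[...,1]<.35)&(w[...,0]>.37)&(w[...,0]<.58)
for b in blobs(p,cv2.morphologyEx(m.astype(np.uint8),cv2.MORPH_CLOSE,np.ones((3,3))),.006,1500): print('rubber',b)
# stop top edges: gradient along columns, line fit
f=lambda r: None
pts=[]
for v in range(222,262,2):
    row=I[v].mean(-1).astype(float)
    u=np.arange(375,412); d=np.diff(row[u]); k=np.argmax(d)  # dark->white
    pts.append((v,u[k]+.5,round(d[k])))
print(pts)
zz=np.where((z>.02)&(z<.045)&(w[...,1]<-.07)&(w[...,1]>-.14)&(w[...,0]>.37)&(w[...,0]<.52),1,0).astype(np.uint8)
for b in blobs(p,zz,.03,50): print('stop',b)
# top-face inner edge via depth per row
print([(v,int(np.where(zz[v])[0].min()),int(np.where(zz[v])[0].max())) for v in range(216,266,3) if zz[v].any()])
```

```text
rubber (array([318., 225.]), np.int32(7436), (array([489.4,  94.4]), array([157.9, 365.1]), np.float64(-0.109)))
[(222, np.float64(392.5), 127), (224, np.float64(392.5), 114), (226, np.float64(392.5), 110), (228, np.float64(392.5), 89), (230, np.float64(392.5), 81), (232, np.float64(391.5), 98), (234, np.float64(391.5), 103), (236, np.float64(391.5), 127), (238, np.float64(391.5), 114), (240, np.float64(391.5), 110), (242, np.float64(391.5), 109), (244, np.float64(391.5), 80), (246, np.float64(390.5), 101), (248, np.float64(390.5), 101), (250, np.float64(390.5), 121), (252, np.float64(390.5), 126), (254, np.float64(390.5), 110), (256, np.float64(390.5), 107), (258, np.float64(390.5), 85), (260, np.float64(389.5), 92)]
stop (array([399., 239.]), np.int32(308), (array([ 444.3, -102.3]), array([108.5,  17.3]), np.float64(-0.11)))
[(216, 398, 399), (219, 397, 403), (222, 397, 403), (225, 397, 403), (228, 397, 403), (231, 397, 403), (234, 396, 402), (237, 396, 402), (240, 396, 402), (243, 396, 402), (246, 395, 402), (249, 395, 401), (252, 395, 401), (255, 395, 401), (258, 395, 401)]
```

```bash
cat >> h.py <<'E'
S=np.array([.4443,-.1023]); BY=-.11
ex=np.array([np.cos(BY),np.sin(BY)]); ey=np.array([-np.sin(BY),np.cos(BY)])
def B(s,x=0): return S+ey*(s+.008)+ex*x
def row(pt): d=np.array(pt[:2])-S; return round(d@ey-.008,4),round(d@ex,4)
E
python3 - <<'E'
from h import *
go(*B(.023),.15,np.pi/2+BY); go(*B(.023),.028,np.pi/2+BY); print(row([.4553,-.0214]),row([.4667,.1525]))
E
```

```text
linear [-48.1 208.   -2.9] rot [ 0.003 -0.004  0.135] now [ 0.4049 -0.2806  0.1465] F [ 0.5 -0.6 -3.6] t 11.6
linear [-48.5 207.6 119.1] rot [ 0.003 -0.004  0.135] now [ 0.4049 -0.2806  0.1465] F [ 0.5 -0.6 -3.6] t 11.6
(np.float64(0.0736), np.float64(0.0021)) (np.float64(0.2477), np.float64(-0.0057))
```

drive_tool(
  moves=[
    {"fingers":1,"linear":[-12,52,0],"rot":[0,0,0.03]},
    {"fingers":1,"linear":[-24,104,0],"rot":[0,0,0.06]},
    {"fingers":1,"linear":[-36,156,0],"rot":[0,0,0.1]},
    {"fingers":1,"linear":[-47,208,0],"rot":[0,0,0.135]},
    {"fingers":1,"linear":[-47,208,0],"rot":[0,0,0.135]},
    {"fingers":1,"linear":[-47,208,40],"rot":[0,0,0.135]},
    {"fingers":1,"linear":[-47,208,80],"rot":[0,0,0.135]},
    {"fingers":1,"linear":[-47,208,110],"rot":[0,0,0.135]},
    {"fingers":1,"linear":[-47,208,119],"rot":[0,0,0.135]},
    {"fingers":1,"linear":[-47,208,119],"rot":[0,0,0.135]},
    {"fingers":1,"linear":[-47,208,119],"rot":[0,0,0.135]},
  ],
)

```text
t: 12.7
eef_pos: [0.4486, -0.0733, 0.031]
eef_rot: [0.055, 0.998, -0.0, 0.001]
wrist_force: [1.4, -0.5, -3.1]
gripper_width: 0.222
grasp_force: 39.8
```

Run:
```python
from h import *
for i in range(3): shot('top') if i else 0; go(*B(.015),.022,np.pi/2+BY); print(row(arm.sense()['eef_pos']))
```

```text
linear [ 1.1 -6.3  9. ] rot [-0.     0.001 -0.   ] now [ 0.4486 -0.0733  0.031 ] F [ 1.4 -0.5 -3.1] t 12.7
(np.float64(0.0213), np.float64(0.0011))
linear [ 2.  -6.2  9.9] rot [-0.001  0.003 -0.   ] now [ 0.4495 -0.0735  0.0319] F [ 0.8 -0.2 -2.7] t 12.8
(np.float64(0.0212), np.float64(0.002))
linear [ 2.4 -6.2 10.3] rot [-0.001  0.004 -0.   ] now [ 0.4498 -0.0735  0.0323] F [-0.2 -0.2 -2.9] t 12.8
(np.float64(0.0212), np.float64(0.0024))
```

drive_tool(
  moves=[
    {"fingers":1,"linear":[2,0,5],"rot":[0,0,0]},
    {"fingers":1,"linear":[2,0,7],"rot":[0,0,0]},
    {"fingers":1,"linear":[2,0,8],"rot":[0,0,0]},
    {"fingers":1,"linear":[2,0,8],"rot":[0,0,0]},
  ],
)

```text
t: 13.2
eef_pos: [0.446, -0.0726, 0.0222]
eef_rot: [0.055, 0.998, -0.0, 0.0]
wrist_force: [-0.6, 0.0, -3.2]
gripper_width: 0.223
grasp_force: 39.9
```

drive_tool(
  moves=[
    {"fingers":1,"linear":[0,-3,0],"rot":[0,0,0]},
    {"fingers":1,"linear":[0,-5,0],"rot":[0,0,0]},
    {"fingers":1,"linear":[0,-7,0],"rot":[0,0,0]},
    {"fingers":1,"linear":[0,-7,0],"rot":[0,0,0]},
  ],
)

```text
t: 13.6
eef_pos: [0.4453, -0.0799, 0.0222]
eef_rot: [0.055, 0.998, -0.0, 0.0]
wrist_force: [0.2, -0.5, -2.5]
gripper_width: 0.221
grasp_force: 39.9
```

drive_tool(
  moves=[
    {"fingers":1,"linear":[0,-1,0],"rot":[0,0,0]},
    {"fingers":1,"linear":[0,-2,0],"rot":[0,0,0]},
    {"fingers":1,"linear":[0,-2,0],"rot":[0,0,0]},
  ],
)

```text
t: 13.9
eef_pos: [0.4451, -0.0804, 0.0222]
eef_rot: [0.055, 0.999, 0.001, 0.0]
wrist_force: [-0.6, 3.9, -1.4]
gripper_width: 0.221
grasp_force: 39.8
```

drive_tool(
  moves=[
    {"fingers":1,"linear":[0,-1,0],"rot":[0,0,0]},
    {"fingers":1,"linear":[0,-2,0],"rot":[0,0,0]},
    {"fingers":1,"linear":[0,-2,0],"rot":[0,0,0]},
  ],
)

```text
t: 14.2
eef_pos: [0.445, -0.0806, 0.0223]
eef_rot: [0.054, 0.999, 0.003, 0.0]
wrist_force: [0.5, 8.6, 0.3]
gripper_width: 0.222
grasp_force: 40.0
```

drive_tool(
  moves=[
    {"fingers":1,"linear":[0,3,0],"rot":[0,0,0]},
    {"fingers":1,"linear":[0,3,1],"rot":[0,0,0]},
    {"fingers":1,"linear":[0,3,2],"rot":[0,0,0]},
    {"fingers":1,"linear":[0,3,2],"rot":[0,0,0]},
  ],
)

```text
t: 14.6
eef_pos: [0.4452, -0.0804, 0.022]
eef_rot: [0.055, 0.998, -0.0, 0.0]
wrist_force: [-4.3, 4.2, 8.7]
gripper_width: 0.223
grasp_force: 41.0
```

drive_tool(
  moves=[
    {"fingers":0,"linear":[0,0,0],"rot":[0,0,0]},
    {"fingers":0,"linear":[0,0,0],"rot":[0,0,0]},
    {"fingers":0,"linear":[0,0,0],"rot":[0,0,0]},
    {"fingers":0,"linear":[0,0,-10],"rot":[0,0,0]},
    {"fingers":0,"linear":[0,0,-50],"rot":[0,0,0]},
    {"fingers":1,"linear":[0,0,-90],"rot":[0,0,0]},
    {"fingers":1,"linear":[0,0,-130],"rot":[0,0,0]},
    {"fingers":1,"linear":[0,0,-130],"rot":[0,0,0]},
    {"fingers":1,"linear":[0,0,-130],"rot":[0,0,0]},
  ],
)

```text
t: 15.5
eef_pos: [0.4464, -0.0811, 0.1522]
eef_rot: [0.055, 0.998, -0.001, 0.002]
wrist_force: [-0.9, 0.1, -0.4]
gripper_width: 0.332
grasp_force: 0.0
```

Run:
```python
from h import *
st(); go(.304,-.266,.15,np.pi/2-.117); go(.304,-.266,.012,np.pi/2-.117)
```

```text
t 15.5 pos [ 0.4464 -0.0811  0.1522] Rot
 [[-0.994  0.11   0.004]
 [ 0.11   0.994 -0.002]
 [-0.004 -0.001 -1.   ]] j [-0.33 -0.15 -0.19  1.53 -0.   -0.22] F [-0.9  0.1 -0.4] 0.3321986354434292 0.0
linear [ 121.3 -199.4    2. ] rot [-0.001  0.004  0.007] now [ 0.4464 -0.0811  0.1522] F [-0.9  0.1 -0.4] t 15.5
linear [ 121.9 -199.2  140. ] rot [-0.001  0.004  0.007] now [ 0.4464 -0.0811  0.1522] F [-0.9  0.1 -0.4] t 15.5
```

drive_tool(
  moves=[
    {"fingers":1,"linear":[25,-41,0],"rot":[0,0,0]},
    {"fingers":1,"linear":[50,-82,0],"rot":[0,0,0]},
    {"fingers":1,"linear":[75,-123,0],"rot":[0,0,0]},
    {"fingers":1,"linear":[100,-164,0],"rot":[0,0,0]},
    {"fingers":1,"linear":[122,-199,0],"rot":[0,0,0.007]},
    {"fingers":1,"linear":[122,-199,0],"rot":[0,0,0.007]},
    {"fingers":1,"linear":[122,-199,45],"rot":[0,0,0.007]},
    {"fingers":1,"linear":[122,-199,90],"rot":[0,0,0.007]},
    {"fingers":1,"linear":[122,-199,130],"rot":[0,0,0.007]},
    {"fingers":1,"linear":[122,-199,138],"rot":[0,0,0.007]},
    {"fingers":1,"linear":[122,-199,138],"rot":[0,0,0.007]},
  ],
)

```text
t: 16.6
eef_pos: [0.3007, -0.2624, 0.0099]
eef_rot: [0.058, 0.998, 0.002, -0.002]
wrist_force: [0.6, -0.2, 0.6]
gripper_width: -0.001
grasp_force: 0.0
```

drive_tool(
  moves=[
    {"fingers":1,"linear":[-10,0,0],"rot":[0,0,0]},
    {"fingers":1,"linear":[-20,0,0],"rot":[0,0,0]},
    {"fingers":1,"linear":[-27,0,0],"rot":[0,0,0]},
    {"fingers":1,"linear":[-34,0,0],"rot":[0,0,0]},
    {"fingers":1,"linear":[-41,0,0],"rot":[0,0,0]},
    {"fingers":1,"linear":[-48,0,0],"rot":[0,0,0]},
    {"fingers":1,"linear":[-55,0,0],"rot":[0,0,0]},
    {"fingers":1,"linear":[-62,0,0],"rot":[0,0,0]},
    {"fingers":1,"linear":[-69,0,0],"rot":[0,0,0]},
    {"fingers":1,"linear":[-76,0,0],"rot":[0,0,0]},
    {"fingers":1,"linear":[-83,0,0],"rot":[0,0,0]},
    {"fingers":1,"linear":[-90,0,0],"rot":[0,0,0]},
    {"fingers":1,"linear":[-97,0,0],"rot":[0,0,0]},
    {"fingers":1,"linear":[-104,0,0],"rot":[0,0,0]},
    {"fingers":1,"linear":[-111,0,0],"rot":[0,0,0]},
    {"fingers":1,"linear":[-118,0,0],"rot":[0,0,0]},
    {"fingers":1,"linear":[-124,0,0],"rot":[0,0,0]},
    {"fingers":1,"linear":[-130,0,0],"rot":[0,0,0]},
    {"fingers":1,"linear":[-130,0,0],"rot":[0,0,0]},
  ],
)

```text
t: 18.5
eef_pos: [0.4312, -0.2805, 0.012]
eef_rot: [0.059, 0.998, -0.0, -0.001]
wrist_force: [-4.8, -1.7, 2.7]
gripper_width: -0.001
grasp_force: 2.3
```

drive_tool(
  moves=[
    {"fingers":1,"linear":[-4,0,0],"rot":[0,0,0]},
    {"fingers":1,"linear":[-8,0,0],"rot":[0,0,0]},
    {"fingers":1,"linear":[-12,0,0],"rot":[0,0,0]},
    {"fingers":1,"linear":[-16,0,0],"rot":[0,0,0]},
    {"fingers":1,"linear":[-18,0,0],"rot":[0,0,0]},
    {"fingers":1,"linear":[-18,0,0],"rot":[0,0,0]},
  ],
)

```text
t: 19.1
eef_pos: [0.442, -0.2813, 0.0114]
eef_rot: [0.059, 0.998, 0.0, -0.007]
wrist_force: [-19.1, -0.1, 11.3]
gripper_width: -0.003
grasp_force: 2.5
```

drive_tool(
  moves=[
    {"fingers":1,"linear":[5,0,0],"rot":[0,0,0]},
    {"fingers":1,"linear":[15,0,0],"rot":[0,0,0]},
    {"fingers":1,"linear":[50,0,0],"rot":[0,0,0]},
    {"fingers":0.6,"linear":[70,0,-50],"rot":[0,0,0]},
    {"fingers":0.6,"linear":[70,0,-100],"rot":[0,0,0]},
    {"fingers":0.6,"linear":[70,0,-140],"rot":[0,0,0]},
    {"fingers":0.6,"linear":[70,0,-140],"rot":[0,0,0]},
  ],
)

```text
t: 19.8
eef_pos: [0.3837, -0.2767, 0.1597]
eef_rot: [0.058, 0.998, -0.004, 0.007]
wrist_force: [0.2, -0.4, -0.1]
gripper_width: 0.401
grasp_force: 0.0
```

```bash
cat >> h.py <<'E'
def look():
    p=shot('top'); w=cloud(p); z=w[...,2]
    for b in packs(p): print('pack',b,'s,x',row(b[2][0]/1000))
    m=(w[...,0]>.3)&(w[...,0]<.47)&(w[...,1]<-.2)&(w[...,1]>-.36)&(z>.062)&(z<.08)
    for b in blobs(p,m,.075,30): print('front',b)
    m=(w[...,0]>.36)&(w[...,0]<.52)&(w[...,1]>-.12)&(w[...,1]<.3)&(z>.052)&(z<.075)&(p['pixels'].min(-1)>130)
    for b in blobs(p,m,.064,25): print('tab',b,'s,x',row(b[2][0]/1000))
E
python3 - <<'E'
from h import *
look(); st()
# above push position behind pack A: tool y along board x
go(*B(.073+.0175+.035),.15,BY)
E
```

```text
pack (array([296., 233.]), np.int32(398), (array([466.7, 152.6]), array([73.7, 33.4]), np.float64(-0.098))) s,x (np.float64(0.2478), np.float64(-0.0057))
pack (array([367., 235.]), np.int32(385), (array([455.4, -21.4]), array([71.8, 32.9]), np.float64(-0.129))) s,x (np.float64(0.0736), np.float64(0.0022))
front (array([472., 232.]), np.int32(175), (array([ 450.1, -267.6]), array([13.3, 78.9]), np.float64(-0.114)))
front (array([494., 234.]), np.int32(48), (array([ 443.5, -320.6]), array([11.9, 19.3]), np.float64(-0.03)))
tab (array([392., 238.]), np.int32(162), (array([443.1, -79.2]), array([44.4, 20.7]), np.float64(-0.113))) s,x (np.float64(0.0148), np.float64(-0.0037))
t 19.85 pos [ 0.3826 -0.2756  0.1564] Rot
 [[-0.993  0.116  0.009]
 [ 0.116  0.993 -0.005]
 [-0.01  -0.004 -1.   ]] j [-0.77 -0.11 -0.15  1.52  0.   -0.65] F [ 0.5  0.5 -0.3] 0.4029336595300776 0.0
linear [-40.2 312.8   5.5] rot [0.004 0.011 1.564] now [ 0.3826 -0.2756  0.1564] F [ 0.5  0.5 -0.3] t 19.9
```

drive_tool(
  moves=[
    {"fingers":0.5,"linear":[-5,40,0],"rot":[0,0,0.15]},
    {"fingers":0.5,"linear":[-10,80,0],"rot":[0,0,0.3]},
    {"fingers":0.5,"linear":[-15,120,0],"rot":[0,0,0.45]},
    {"fingers":0.5,"linear":[-20,160,0],"rot":[0,0,0.6]},
    {"fingers":0.5,"linear":[-25,200,0],"rot":[0,0,0.75]},
    {"fingers":0.5,"linear":[-30,240,0],"rot":[0,0,0.9]},
    {"fingers":0.5,"linear":[-35,280,0],"rot":[0,0,1.05]},
    {"fingers":0.5,"linear":[-40,313,0],"rot":[0,0,1.2]},
    {"fingers":0.5,"linear":[-40,313,0],"rot":[0,0,1.35]},
    {"fingers":0.5,"linear":[-40,313,0],"rot":[0,0,1.5]},
    {"fingers":0.5,"linear":[-40,313,0],"rot":[0,0,1.564]},
    {"fingers":0.5,"linear":[-40,313,0],"rot":[0,0,1.564]},
    {"fingers":0.5,"linear":[-40,313,0],"rot":[0,0,1.564]},
  ],
)

```text
t: 21.15
eef_pos: [0.4552, 0.0331, 0.1504]
eef_rot: [0.745, 0.668, -0.0, -0.001]
wrist_force: [-0.5, -0.3, -0.0]
gripper_width: 0.496
grasp_force: 0.0
```

Run:
```python
from h import *
look(); st()
go(*B(.126,.001),.02,BY)
p=shot('side');w=cloud(p);e=np.array(arm.sense()['eef_pos'])
m=(np.abs(w[...,:2]-e[:2])<.06).all(-1)&(w[...,2]>e[2]-.02)&(w[...,2]<e[2]+.06)
for k in range(0,13):
    z0=e[2]-.02+k*.006; q=w[m&(w[...,2]>=z0)&(w[...,2]<z0+.006)]
    if len(q): d=(q-e)[:,:2]@np.c_[ex,ey]*1000; print(round(z0-e[2],3),len(q),np.round(d.min(0)),np.round(d.max(0)))
```

```text
pack (array([296., 233.]), np.int32(407), (array([466.5, 153.3]), array([72.4, 34.7]), np.float64(-0.03))) s,x (np.float64(0.2485), np.float64(-0.006))
front (array([477., 233.]), np.int32(243), (array([ 448.5, -281.7]), array([ 13.2, 107.4]), np.float64(-0.122)))
t 21.2 pos [0.4552 0.0329 0.1507] Rot
 [[ 0.108  0.994 -0.002]
 [ 0.994 -0.108  0.001]
 [ 0.001 -0.002 -1.   ]] j [-0.08 -0.13 -0.18  1.53  0.    1.6 ] F [-0.3  0.1  0.4] 0.49771164900122333 0.0
linear [ -1.7   5.2 130.7] rot [-0.002 -0.001  0.002] now [0.4552 0.0329 0.1507] F [-0.3  0.1  0.4] t 21.2
0.028 5 [-27. -14.] [26. -9.]
0.034 21 [-32. -15.] [32. -4.]
0.04 27 [-34. -13.] [35. -6.]
0.046 28 [-34. -15.] [34. -5.]
0.052 25 [-34. -14.] [34. -4.]
```

drive_tool(
  moves=[
    {"fingers":0.5,"linear":[-2,5,40],"rot":[0,0,0]},
    {"fingers":0.5,"linear":[-2,5,80],"rot":[0,0,0]},
    {"fingers":0.5,"linear":[-2,5,120],"rot":[0,0,0]},
    {"fingers":0.5,"linear":[-2,5,150],"rot":[0,0,0]},
    {"fingers":0.5,"linear":[-2,5,160],"rot":[0,0,0]},
    {"fingers":0.5,"linear":[-2,5,167],"rot":[0,0,0]},
    {"fingers":0.5,"linear":[-2,5,167],"rot":[0,0,0]},
  ],
)

```text
t: 21.95
eef_pos: [0.4608, 0.0297, -0.0146]
eef_rot: [0.745, 0.667, 0.0, 0.0]
wrist_force: [0.3, 0.2, 0.1]
gripper_width: 0.505
grasp_force: 0.0
```

drive_tool(
  moves=[
    {"fingers":0.5,"linear":[-8,0,0],"rot":[0,0,0]},
    {"fingers":0.5,"linear":[-16,0,0],"rot":[0,0,0]},
    {"fingers":0.5,"linear":[-21,0,0],"rot":[0,0,0]},
    {"fingers":0.5,"linear":[-25,0,0],"rot":[0,0,0]},
    {"fingers":0.5,"linear":[-29,0,0],"rot":[0,0,0]},
    {"fingers":0.5,"linear":[-33,0,0],"rot":[0,0,0]},
    {"fingers":0.5,"linear":[-37,0,0],"rot":[0,0,0]},
    {"fingers":0.5,"linear":[-40,0,0],"rot":[0,0,0]},
    {"fingers":0.5,"linear":[-43,0,0],"rot":[0,0,0]},
    {"fingers":0.5,"linear":[-43,0,0],"rot":[0,0,0]},
  ],
)

```text
t: 22.95
eef_pos: [0.4557, -0.0137, -0.015]
eef_rot: [0.745, 0.667, -0.0, 0.0]
wrist_force: [0.7, 1.7, 0.8]
gripper_width: 0.497
grasp_force: 0.7
```

Run:
```python
from h import *
st(); print(row(arm.sense()['eef_pos']))
```

```text
t 22.95 pos [ 0.4557 -0.0137 -0.015 ] Rot
 [[ 0.11   0.994 -0.   ]
 [ 0.994 -0.11  -0.001]
 [-0.001 -0.    -1.   ]] j [-0.18 -0.06 -0.45  1.19 -0.    1.5 ] F [0.7 1.7 0.8] 0.4970859230233492 0.6879317523271311
(np.float64(0.0814), np.float64(0.0016))
```

Sliding at ~1.7 N; on to the spacer with small steps.

drive_tool(
  moves=[
    {"fingers":0.5,"linear":[-2,0,0],"rot":[0,0,0]},
    {"fingers":0.5,"linear":[-4,0,0],"rot":[0,0,0]},
    {"fingers":0.5,"linear":[-5,0,0],"rot":[0,0,0]},
    {"fingers":0.5,"linear":[-6,0,0],"rot":[0,0,0]},
    {"fingers":0.5,"linear":[-6,0,0],"rot":[0,0,0]},
  ],
)

```text
t: 23.45
eef_pos: [0.4548, -0.0193, -0.015]
eef_rot: [0.745, 0.667, -0.0, -0.0]
wrist_force: [0.5, 1.9, 0.7]
gripper_width: 0.503
grasp_force: 0.9
```

drive_tool(
  moves=[
    {"fingers":0.5,"linear":[-1,0,0],"rot":[0,0,0]},
    {"fingers":0.5,"linear":[-2,0,0],"rot":[0,0,0]},
    {"fingers":0.5,"linear":[-2,0,0],"rot":[0,0,0]},
  ],
)

```text
t: 23.75
eef_pos: [0.4547, -0.0208, -0.015]
eef_rot: [0.745, 0.667, 0.0, -0.0]
wrist_force: [-0.2, 3.6, 1.2]
gripper_width: 0.496
grasp_force: 1.5
```

drive_tool(
  moves=[
    {"fingers":0.5,"linear":[-1,0,0],"rot":[0,0,0]},
    {"fingers":0.5,"linear":[-2,0,0],"rot":[0,0,0]},
    {"fingers":0.5,"linear":[-2,0,0],"rot":[0,0,0]},
  ],
)

```text
t: 24.05
eef_pos: [0.4547, -0.0207, -0.015]
eef_rot: [0.745, 0.667, 0.002, -0.002]
wrist_force: [1.0, 8.7, 1.5]
gripper_width: 0.503
grasp_force: 4.1
```

drive_tool(
  moves=[
    {"fingers":0.5,"linear":[-1,0,0],"rot":[0,0,0]},
    {"fingers":0.5,"linear":[-2,0,0],"rot":[0,0,0]},
    {"fingers":0.5,"linear":[-2,0,0],"rot":[0,0,0]},
  ],
)

```text
t: 24.35
eef_pos: [0.4547, -0.0205, -0.0149]
eef_rot: [0.744, 0.668, 0.004, -0.003]
wrist_force: [0.8, 12.3, 2.5]
gripper_width: 0.502
grasp_force: 6.5
```

drive_tool(
  moves=[
    {"fingers":0.5,"linear":[5,0,0],"rot":[0,0,0]},
    {"fingers":0.5,"linear":[20,0,0],"rot":[0,0,0]},
    {"fingers":0,"linear":[45,0,0],"rot":[0,0,0]},
    {"fingers":0,"linear":[45,0,-45],"rot":[0,0,0]},
    {"fingers":0,"linear":[45,0,-90],"rot":[0,0,0]},
    {"fingers":0,"linear":[45,0,-135],"rot":[0,0,0]},
    {"fingers":0,"linear":[45,0,-165],"rot":[0,0,-0.15]},
    {"fingers":0,"linear":[45,0,-165],"rot":[0,0,-0.3]},
    {"fingers":0,"linear":[45,0,-165],"rot":[0,0,-0.45]},
    {"fingers":0,"linear":[45,0,-165],"rot":[0,0,-0.6]},
    {"fingers":0,"linear":[45,0,-165],"rot":[0,0,-0.75]},
    {"fingers":0,"linear":[45,0,-165],"rot":[0,0,-0.9]},
    {"fingers":0,"linear":[45,0,-165],"rot":[0,0,-1.05]},
    {"fingers":0,"linear":[45,0,-165],"rot":[0,0,-1.2]},
    {"fingers":0,"linear":[45,0,-165],"rot":[0,0,-1.35]},
    {"fingers":0,"linear":[45,0,-165],"rot":[0,0,-1.5]},
    {"fingers":0,"linear":[45,0,-165],"rot":[0,0,-1.57]},
    {"fingers":0,"linear":[45,0,-165],"rot":[0,0,-1.57]},
    {"fingers":0,"linear":[45,0,-165],"rot":[0,0,-1.57]},
  ],
)

```text
t: 26.25
eef_pos: [0.4592, 0.0191, 0.1499]
eef_rot: [0.056, 0.998, -0.001, -0.0]
wrist_force: [0.3, -0.1, 0.4]
gripper_width: 0.997
grasp_force: 0.0
```

Run:
```python
from h import *
look(); st()
p=shot('side','side5.png'); 
for b in packs(p): print(b,row(b[2][0]/1000))
go(*B(.014,-.002),.15,np.pi/2+BY)
cv2.imwrite('pics/c6.png',cv2.resize(cv2.cvtColor(shot('top')['pixels'],cv2.COLOR_RGB2BGR)[170:290,230:510],None,fx=2.7,fy=2.7,interpolation=2))
```

```text
pack (array([296., 233.]), np.int32(404), (array([466.5, 153.3]), array([72.4, 34.7]), np.float64(-0.03))) s,x (np.float64(0.2485), np.float64(-0.006))
front (array([472., 232.]), np.int32(192), (array([ 450. , -269.9]), array([13.2, 83.7]), np.float64(-0.122)))
front (array([496., 235.]), np.int32(48), (array([ 443.4, -325.3]), array([11.9, 19.3]), np.float64(-0.03)))
t 26.3 pos [0.4592 0.0192 0.1499] Rot
 [[-0.994  0.112 -0.   ]
 [ 0.112  0.994 -0.001]
 [ 0.    -0.001 -1.   ]] j [-0.1  -0.13 -0.17  1.52 -0.    0.01] F [ 1.4 -0.2  0.2] 0.9973162742669607 0.0
(array([326., 227.]), np.int32(220), (array([466.2, 143.9]), array([70.4, 39. ]), np.float64(-0.056))) (np.float64(0.2391), np.float64(-0.0053))
linear [   3.3 -100.6    0. ] rot [-0.001 -0.    -0.002] now [0.4593 0.0193 0.15  ] F [-0.8  0.3  0.3] t 26.4
```

View pics/c6.png

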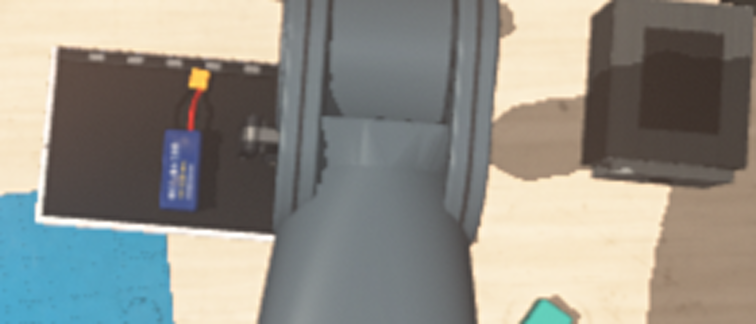

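drive_tool(
  moves=[
    {"fingers":0,"linear":[1,-50,0],"rot":[0,0,0]},
    {"fingers":0,"linear":[3,-101,0],"rot":[0,0,0]},
    {"fingers":0,"linear":[3,-101,0],"rot":[0,0,0]},
    {"fingers":0,"linear":[3,-101,45],"rot":[0,0,0]},
    {"fingers":0,"linear":[3,-101,90],"rot":[0,0,0]},
    {"fingers":0,"linear":[3,-101,118],"rot":[0,0,0]},
    {"fingers":0,"linear":[3,-101,126],"rot":[0,0,0]},
    {"fingers":0,"linear":[3,-101,126],"rot":[0,0,0]},
    {"fingers":1,"linear":[3,-101,126],"rot":[0,0,0]},
    {"fingers":1,"linear":[3,-101,126],"rot":[0,0,0]},
    {"fingers":1,"linear":[3,-101,126],"rot":[0,0,0]},
    {"fingers":1,"linear":[3,-101,126],"rot":[0,0,0]},
    {"fingers":1,"linear":[3,-101,126],"rot":[0,0,0]},
    {"fingers":1,"linear":[3,-101,126],"rot":[0,0,0]},
  ],
  squeeze=40,
)

```text
t: 27.8
eef_pos: [0.446, -0.0809, 0.0253]
eef_rot: [0.055, 0.998, -0.001, 0.001]
wrist_force: [-0.9, -1.3, 5.6]
gripper_width: 0.217
grasp_force: 42.0
```

Run:
```python
from h import *
st(); print(row(arm.sense()['eef_pos']))
```

```text
t 27.8 pos [ 0.446  -0.0809  0.0253] Rot
 [[-0.994  0.111  0.002]
 [ 0.111  0.994 -0.001]
 [-0.002 -0.001 -1.   ]] j [-0.33 -0.11 -0.4   1.27 -0.   -0.22] F [-0.9 -1.3  5.6] 0.2169803939935285 42.045645117759705
(np.float64(0.0134), np.float64(-0.0007))
```

drive_tool(
  moves=[
    {"fingers":1,"linear":[0,0,-10],"rot":[0,0,0]},
    {"fingers":1,"linear":[0,0,-25],"rot":[0,0,0]},
    {"fingers":1,"linear":[0,0,-50],"rot":[0,0,0]},
    {"fingers":1,"linear":[0,0,-70],"rot":[0,0,0]},
    {"fingers":1,"linear":[0,40,-70],"rot":[0,0,0]},
    {"fingers":1,"linear":[0,75,-70],"rot":[0,0,0]},
    {"fingers":1,"linear":[0,75,-70],"rot":[0,0,0]},
    {"fingers":1,"linear":[0,75,-70],"rot":[0,0,0]},
  ],
)

```text
t: 28.6
eef_pos: [0.4526, -0.005, 0.0934]
eef_rot: [0.054, 0.999, -0.0, -0.001]
wrist_force: [-0.2, -0.9, -3.2]
gripper_width: 0.22
grasp_force: 41.3
```

Run:
```python
from h import *
look(); st(); print(row(arm.sense()['eef_pos']))
p=shot('side','side6.png')
for b in packs(p): print(b,row(b[2][0]/1000))
w=cloud(p);e=np.array(arm.sense()['eef_pos'])
go(*B(.088,-.001),.03,np.pi/2+BY)
```

```text
pack (array([296., 233.]), np.int32(400), (array([466.6, 152.5]), array([73.9, 33.6]), np.float64(-0.098))) s,x (np.float64(0.2477), np.float64(-0.0058))
front (array([466., 232.]), np.int32(134), (array([ 451.6, -255.9]), array([13. , 59.6]), np.float64(-0.108)))
front (array([485., 234.]), np.int32(53), (array([ 446.5, -300.6]), array([11.9, 21.6]), np.float64(-0.03)))
front (array([496., 235.]), np.int32(45), (array([ 443.4, -325.3]), array([11.9, 19.3]), np.float64(-0.03)))
t 28.65 pos [ 0.4527 -0.0057  0.0934] Rot
 [[-0.994  0.11  -0.002]
 [ 0.11   0.994 -0.   ]
 [ 0.002 -0.    -1.   ]] j [-0.16 -0.14 -0.29  1.41 -0.   -0.05] F [-0.1 -0.6 -2.4] 0.21726653949679336 41.296892166137695
(np.float64(0.089), np.float64(-0.0022))
linear [-1.2 -0.5 63.5] rot [-0.    -0.002 -0.001] now [ 0.4528 -0.0061  0.0935] F [ 0.1 -0.  -2.8] t 28.7
```

View pics/side6.png

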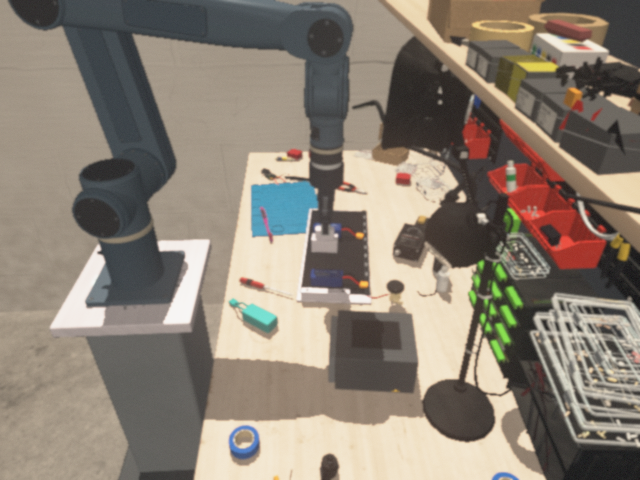

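```bash
cat >> h.py <<'E'
def packside(p,s0,s1):
    w=cloud(p); d=(w[...,:2]-S); s=d@ey-.008; x=d@ex
    m=(s>s0)&(s<s1)&(np.abs(x)<.06)
    b=p['pixels'].astype(int); m&=(w[...,2]>.028)&(w[...,2]<.042)
    v,u=np.where(cv2.morphologyEx(m.astype(np.uint8),cv2.MORPH_OPEN,np.ones((2,2))))
    q=onplane(p,np.c_[u,v],.034); print(len(u),rect(q),row(rect(q)[0]/1000), 's range',np.round(np.percentile(((q[:,:2]-S)@ey-.008),[1,99]),4))
E
python3 - <<'E'
from h import *
packside(shot('side'),.02,.085)
E
```

```text
330 (array([460.1, -60.1]), array([87.4, 37.4]), np.float64(-0.132)) (np.float64(0.0357), np.float64(0.0111)) s range [0.0175 0.0543]
```

drive_tool(
  moves=[
    {"fingers":1,"linear":[-1,0,30],"rot":[0,0,0]},
    {"fingers":1,"linear":[-1,0,55],"rot":[0,0,0]},
    {"fingers":1,"linear":[-1,0,63],"rot":[0,0,0]},
    {"fingers":1,"linear":[-1,0,63],"rot":[0,0,0]},
    {"fingers":1,"linear":[-1,0,63],"rot":[0,0,0]},
  ],
)

```text
t: 29.25
eef_pos: [0.4551, -0.0064, 0.032]
eef_rot: [0.056, 0.998, -0.0, 0.001]
wrist_force: [-0.1, 0.2, -2.5]
gripper_width: 0.221
grasp_force: 41.3
```

Run:
```python
from h import *
st(); go(*B(.0792,-.001),.026,np.pi/2+BY)
```

```text
t 29.25 pos [ 0.4551 -0.0064  0.032 ] Rot
 [[-0.994  0.111  0.001]
 [ 0.111  0.994 -0.   ]
 [-0.001 -0.    -1.   ]] j [-0.16 -0.1  -0.39  1.28 -0.   -0.05] F [-0.1  0.2 -2.5] 0.2212630269694459 41.27402365207672
linear [ 1.2 -9.3  6. ] rot [-0.     0.001 -0.002] now [ 0.4551 -0.0064  0.032 ] F [-0.1  0.2 -2.5] t 29.2
```

drive_tool(
  moves=[
    {"fingers":1,"linear":[0,-4,4],"rot":[0,0,0]},
    {"fingers":1,"linear":[0,-7,4],"rot":[0,0,0]},
    {"fingers":1,"linear":[0,-8,4],"rot":[0,0,0]},
    {"fingers":1,"linear":[0,-9,4],"rot":[0,0,0]},
    {"fingers":1,"linear":[0,-9,4],"rot":[0,0,0]},
    {"fingers":1,"linear":[0,-9,6],"rot":[0,0,0]},
    {"fingers":1,"linear":[0,-9,7],"rot":[0,0,0]},
    {"fingers":1,"linear":[0,-9,7],"rot":[0,0,0]},
  ],
)

```text
t: 30.05
eef_pos: [0.4539, -0.015, 0.0252]
eef_rot: [0.055, 0.998, -0.0, 0.001]
wrist_force: [-2.3, -0.9, 4.6]
gripper_width: 0.217
grasp_force: 42.1
```

Run:
```python
from h import *
st(); print(row(arm.sense()['eef_pos']))
```

```text
t 30.05 pos [ 0.4539 -0.015   0.0252] Rot
 [[-0.994  0.11   0.001]
 [ 0.11   0.994 -0.   ]
 [-0.001 -0.    -1.   ]] j [-0.18 -0.1  -0.4   1.27 -0.   -0.07] F [-2.3 -0.9  4.6] 0.21667514613680866 42.13368773460388
(np.float64(0.0799), np.float64(0.0))
```

drive_tool(
  moves=[
    {"fingers":1,"linear":[0,-1,0],"rot":[0,0,0]},
    {"fingers":1,"linear":[0,-1,0],"rot":[0,0,0]},
    {"fingers":0,"linear":[0,-1,0],"rot":[0,0,0]},
    {"fingers":0,"linear":[0,-1,0],"rot":[0,0,0]},
    {"fingers":0,"linear":[0,-1,0],"rot":[0,0,0]},
    {"fingers":0,"linear":[0,-1,-10],"rot":[0,0,0]},
    {"fingers":0,"linear":[0,-1,-50],"rot":[0,0,0]},
    {"fingers":0,"linear":[0,-1,-90],"rot":[0,0,0]},
    {"fingers":0,"linear":[0,-1,-125],"rot":[0,0,0]},
    {"fingers":0.5,"linear":[0,45,-125],"rot":[0,0,0]},
    {"fingers":0.5,"linear":[0,90,-125],"rot":[0,0,0]},
    {"fingers":0.5,"linear":[0,135,-125],"rot":[0,0,0]},
    {"fingers":0.5,"linear":[0,180,-125],"rot":[0,0,0]},
    {"fingers":0.5,"linear":[0,220,-125],"rot":[0,0,0]},
    {"fingers":0.5,"linear":[0,220,-125],"rot":[0,0,0]},
    {"fingers":0.5,"linear":[0,220,-125],"rot":[0,0,0]},
  ],
)

```text
t: 31.65
eef_pos: [0.4777, 0.2044, 0.1494]
eef_rot: [0.054, 0.999, -0.0, 0.0]
wrist_force: [0.0, -0.5, 0.5]
gripper_width: 0.498
grasp_force: 0.0
```

Run:
```python
from h import *
look()
p=shot('side')
for b in packs(p): print(b,row(b[2][0]/1000))
go(*B(.310,-.003),.15,BY); st()
```

```text
pack (array([296., 234.]), np.int32(358), (array([466.3, 152.5]), array([73.2, 33.6]), np.float64(-0.098))) s,x (np.float64(0.2477), np.float64(-0.0061))
pack (array([387., 240.]), np.int32(333), (array([442.7, -71.5]), array([63.9, 33. ]), np.float64(-0.11))) s,x (np.float64(0.0224), np.float64(-0.005))
front (array([461., 231.]), np.int32(70), (array([ 453., -244.]), array([12., 31.]), np.float64(-0.03)))
front (array([485., 234.]), np.int32(171), (array([ 446.2, -299.4]), array([13.4, 71.6]), np.float64(-0.122)))
tab (array([365., 235.]), np.int32(153), (array([451.4, -13.9]), array([42.8, 20. ]), np.float64(-0.113))) s,x (np.float64(0.0806), np.float64(-0.0026))
(array([326., 227.]), np.int32(202), (array([466.2, 143.9]), array([70.2, 39. ]), np.float64(-0.056))) (np.float64(0.2391), np.float64(-0.0053))
(array([323., 281.]), np.int32(272), (array([442. , -79.3]), array([63.9, 35.4]), np.float64(-0.055))) (np.float64(0.0146), np.float64(-0.0048))
linear [ 2.9 10.9 -0.6] rot [-0.000e+00  1.000e-03  1.569e+00] now [0.4779 0.2029 0.1494] F [ 0.3 -0.4  0.3] t 31.8
t 31.75 pos [0.4779 0.2029 0.1494] Rot
 [[-0.994  0.111  0.   ]
 [ 0.111  0.994 -0.001]
 [-0.    -0.001 -1.   ]] j [ 0.27  0.03 -0.03  1.52 -0.    0.38] F [ 0.3 -0.4  0.3] 0.5032787599847939 0.0
```

Run:
```python
from h import *
p=shot('top'); w=cloud(p)
cv2.imwrite('pics/c7.png',cv2.resize(cv2.cvtColor(p['pixels'],cv2.COLOR_RGB2BGR)[190:280,290:430],None,fx=5.5,fy=5.5,interpolation=2))
z=w[...,2]
print(np.round(z[214:266:2,378:400:2]*1000).astype(int))
m=(z>.026)&(z<.045); m[:, :372]=0; m[:,395:]=0; m[:212]=0; m[268:]=0
for b in blobs(p,m,.034,60): print(b,row(b[2][0]/1000))
```

```text
[[                   6                   10                    8
                     8                   33                   10
                     7                   30                    7
                     4                    2]
 [                   6                    4                    8
                     9                   31                    7
                     6                   31                    3
                     9                   30]
 [                   6                    6                    4
                     8                   32                    4
                     8                    6                    7
                     6                   32]
 [                   9                    7                    8
                    10                   29                    6
                    33                    8                    6
                     7                   30]
 [                   8                    6                    6
                     7                   32                    6
          
[... 4645 characters left out ...]
           28]
 [                   7                   10                    7
                     4                    5                   10
                     7                    8                    7
                     7                    9]
 [                   0                    1                    1
                     2                    0                   -6
                     1                    0                    5
                     6                    6]]
(array([387., 238.]), np.int32(428), (array([447.2, -71.5]), array([74.3, 35.4]), np.float64(-0.103))) (np.float64(0.0229), np.float64(-0.0005))<stdin>:5: RuntimeWarning: invalid value encountered in cast
```

View pics/c7.png

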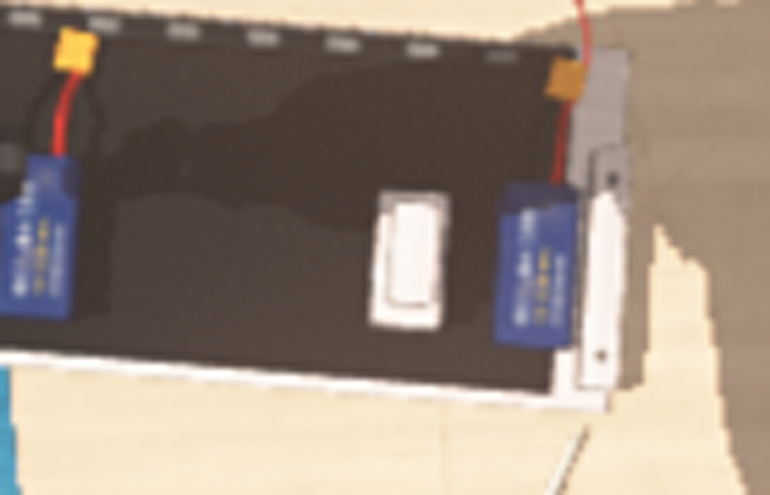

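Run:
```python
from h import *
go(*B(.0216,.0015),.15,-.105)
```

```text
linear [  -2.2 -277.2   -0.5] rot [-0.000e+00  1.000e-03  1.563e+00] now [0.4779 0.2027 0.1494] F [ 0.  -0.1 -0.7] t 31.8
```

drive_tool(
  moves=[
    {"fingers":0,"linear":[0,-40,0],"rot":[0,0,0.15]},
    {"fingers":0,"linear":[0,-80,0],"rot":[0,0,0.3]},
    {"fingers":0,"linear":[0,-120,0],"rot":[0,0,0.45]},
    {"fingers":0,"linear":[0,-160,0],"rot":[0,0,0.6]},
    {"fingers":0,"linear":[0,-200,0],"rot":[0,0,0.75]},
    {"fingers":0,"linear":[0,-240,0],"rot":[0,0,0.9]},
    {"fingers":0,"linear":[-2,-277,0],"rot":[0,0,1.05]},
    {"fingers":0,"linear":[-2,-277,0],"rot":[0,0,1.2]},
    {"fingers":0,"linear":[-2,-277,0],"rot":[0,0,1.35]},
    {"fingers":0,"linear":[-2,-277,0],"rot":[0,0,1.5]},
    {"fingers":0,"linear":[-2,-277,0],"rot":[0,0,1.563]},
    {"fingers":0,"linear":[-2,-277,0],"rot":[0,0,1.563]},
    {"fingers":0,"linear":[-2,-277,20],"rot":[0,0,1.563]},
    {"fingers":0,"linear":[-2,-277,60],"rot":[0,0,1.563]},
    {"fingers":0,"linear":[-2,-277,100],"rot":[0,0,1.563]},
    {"fingers":0,"linear":[-2,-277,130],"rot":[0,0,1.563]},
    {"fingers":0,"linear":[-2,-277,130],"rot":[0,0,1.563]},
    {"fingers":0,"linear":[-2,-277,130],"rot":[0,0,1.563]},
  ],
)

```text
t: 33.6
eef_pos: [0.4486, -0.0721, 0.0194]
eef_rot: [0.743, 0.67, -0.0, -0.0]
wrist_force: [0.7, -0.9, 0.8]
gripper_width: 0.997
grasp_force: 0.0
```

Run:
```python
from h import *
go(*B(.0216,.0015),.02,-.105)
p=shot('side');w=cloud(p); d=(w[...,:2]-S); s=d@ey-.008; x=d@ex
cv2.imwrite('pics/c8.png',cv2.resize(cv2.cvtColor(p['pixels'],cv2.COLOR_RGB2BGR)[210:320,270:400],None,fx=5,fy=5,interpolation=2))
```

```text
linear [-0.9  0.5 -0.6] rot [-0.001 -0.     0.002] now [ 0.4486 -0.0721  0.0194] F [ 0.7 -0.9  0.8] t 33.6
```

View pics/c8.png

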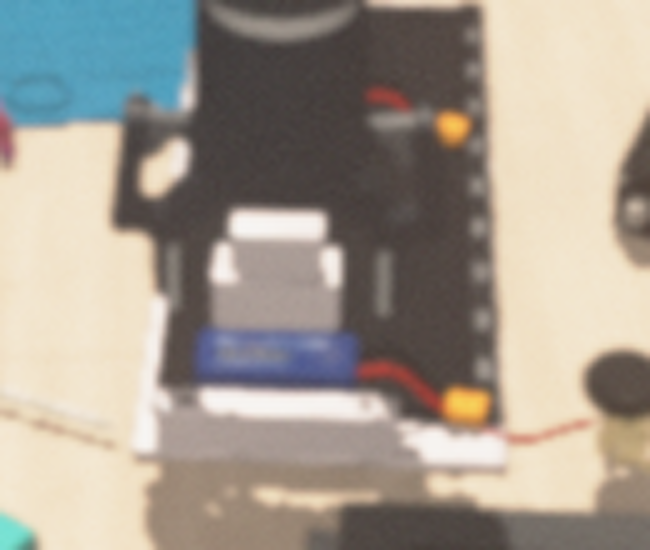

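drive_tool(
  moves=[
    {"fingers":0,"linear":[0,0,10],"rot":[0,0,0]},
    {"fingers":0,"linear":[0,0,18],"rot":[0,0,0]},
    {"fingers":0,"linear":[0,0,24],"rot":[0,0,0]},
    {"fingers":0,"linear":[0,0,30],"rot":[0,0,0]},
    {"fingers":0,"linear":[0,0,30],"rot":[0,0,0]},
  ],
)

```text
t: 34.15
eef_pos: [0.4482, -0.0714, -0.0121]
eef_rot: [0.743, 0.67, -0.001, -0.001]
wrist_force: [-0.9, -0.0, -0.2]
gripper_width: 0.997
grasp_force: 0.0
```

drive_tool(
  moves=[
    {"fingers":0,"linear":[0,0,5],"rot":[0,0,0]},
    {"fingers":0,"linear":[0,0,10],"rot":[0,0,0]},
    {"fingers":0,"linear":[0,0,10],"rot":[0,0,0]},
    {"fingers":1,"linear":[0,0,10],"rot":[0,0,0]},
    {"fingers":1,"linear":[0,0,10],"rot":[0,0,0]},
    {"fingers":1,"linear":[0,0,10],"rot":[0,0,0]},
    {"fingers":1,"linear":[0,0,10],"rot":[0,0,0]},
  ],
  squeeze=25,
)

```text
t: 34.85
eef_pos: [0.4492, -0.0717, -0.0209]
eef_rot: [0.743, 0.67, 0.0, 0.0]
wrist_force: [-0.2, 0.6, -2.0]
gripper_width: 0.872
grasp_force: 31.8
```

drive_tool(
  moves=[
    {"fingers":1,"linear":[0,0,-15],"rot":[0,0,0]},
    {"fingers":1,"linear":[0,0,-50],"rot":[0,0,0]},
    {"fingers":1,"linear":[0,0,-85],"rot":[0,0,0]},
    {"fingers":1,"linear":[0,0,-85],"rot":[0,0,0]},
    {"fingers":1,"linear":[35,0,-85],"rot":[0,0,0]},
    {"fingers":1,"linear":[70,0,-85],"rot":[0,0,0]},
    {"fingers":1,"linear":[105,0,-85],"rot":[0,0,0]},
    {"fingers":1,"linear":[138,0,-85],"rot":[0,0,0]},
    {"fingers":1,"linear":[138,0,-85],"rot":[0,0,0]},
    {"fingers":1,"linear":[138,0,-50],"rot":[0,0,0]},
    {"fingers":1,"linear":[138,0,-20],"rot":[0,0,0]},
    {"fingers":1,"linear":[138,0,-8],"rot":[0,0,0]},
    {"fingers":1,"linear":[138,0,-3],"rot":[0,0,0]},
    {"fingers":1,"linear":[138,0,-3],"rot":[0,0,0]},
  ],
)

```text
t: 36.25
eef_pos: [0.463, 0.0652, -0.0183]
eef_rot: [0.743, 0.67, -0.0, -0.0]
wrist_force: [1.0, 0.6, -0.4]
gripper_width: 0.873
grasp_force: 31.6
```

drive_tool(
  moves=[
    {"fingers":1,"linear":[0,0,2],"rot":[0,0,0]},
    {"fingers":1,"linear":[0,0,2],"rot":[0,0,0]},
    {"fingers":0,"linear":[0,0,2],"rot":[0,0,0]},
    {"fingers":0,"linear":[0,0,2],"rot":[0,0,0]},
    {"fingers":0,"linear":[0,0,2],"rot":[0,0,0]},
    {"fingers":0,"linear":[0,0,-20],"rot":[0,0,0]},
    {"fingers":0,"linear":[0,0,-60],"rot":[0,0,0]},
    {"fingers":0,"linear":[0,0,-110],"rot":[0,0,0]},
    {"fingers":0,"linear":[0,0,-160],"rot":[0,0,0]},
    {"fingers":0,"linear":[130,0,-160],"rot":[0,0,-0.15]},
    {"fingers":0,"linear":[130,0,-160],"rot":[0,0,-0.3]},
    {"fingers":0,"linear":[130,0,-160],"rot":[0,0,-0.45]},
    {"fingers":0,"linear":[130,0,-160],"rot":[0,0,-0.6]},
    {"fingers":0,"linear":[130,0,-160],"rot":[0,0,-0.75]},
    {"fingers":0,"linear":[130,0,-160],"rot":[0,0,-0.9]},
    {"fingers":0,"linear":[130,0,-160],"rot":[0,0,-1.2]},
    {"fingers":0,"linear":[130,0,-160],"rot":[0,0,-1.57]},
    {"fingers":0,"linear":[130,0,-160],"rot":[0,0,-1.57]},
    {"fingers":0,"linear":[130,0,-160],"rot":[0,0,-1.57]},
    {"fingers":0,"linear":[130,0,-160],"rot":[0,0,-1.57]},
  ],
)

```text
t: 38.25
eef_pos: [0.4769, 0.1949, 0.1424]
eef_rot: [0.05, 0.999, 0.0, 0.0]
wrist_force: [-0.4, 0.7, -0.3]
gripper_width: 1.0
grasp_force: 0.0
```

```bash
cat >> h.py <<'E'
def look():
    p=shot('top'); w=cloud(p); z=w[...,2]; d=(w[...,:2]-S); s=d@ey-.008; x=d@ex
    m=(s>.002)&(s<.36)&(np.abs(x)<.06)&(z<.047)&(z>.026)
    for b in blobs(p,m,.034,200): print('pack',b,'s,x',row(b[2][0]/1000))
    m=(w[...,0]>.3)&(w[...,0]<.47)&(w[...,1]<-.2)&(w[...,1]>-.36)&(z>.062)&(z<.08)
    for b in blobs(p,m,.075,30): print('front',b)
    m=(w[...,0]>.36)&(w[...,0]<.52)&(w[...,1]>-.12)&(w[...,1]<.3)&(z>.052)&(z<.075)&(p['pixels'].min(-1)>130)
    for b in blobs(p,m,.064,25): print('tab',b,'s,x',row(b[2][0]/1000))
E
python3 - <<'E'
from h import *
look(); st(); go(*B(.079,0),.15,np.pi/2+BY)
E
```

```text
pack (array([332., 232.]), np.int32(412), (array([463.8,  64.8]), array([74.5, 34.8]), np.float64(-0.103))) s,x (np.float64(0.1602), np.float64(0.001))
pack (array([296., 237.]), np.int32(279), (array([455.3, 153.6]), array([49.8, 34.8]), np.float64(-0.03))) s,x (np.float64(0.2476), np.float64(-0.0172))
front (array([477., 233.]), np.int32(253), (array([ 448.5, -281.7]), array([ 13.3, 107.3]), np.float64(-0.114)))
tab (array([364., 236.]), np.int32(157), (array([451.4, -13.6]), array([42.8, 20.5]), np.float64(-0.115))) s,x (np.float64(0.0809), np.float64(-0.0027))
t 38.3 pos [0.4769 0.1949 0.1424] Rot
 [[-0.995  0.099  0.   ]
 [ 0.099  0.995  0.   ]
 [-0.     0.    -1.   ]] j [ 0.26  0.02 -0.05  1.5  -0.    0.36] F [ 0.5 -0.   0.1] 1.0027711748976513 0.0
linear [   2.1 -212.    -7.6] rot [0.    0.    0.011] now [0.4769 0.1949 0.1424] F [ 0.5 -0.   0.1] t 38.3
```

drive_tool(
  moves=[
    {"fingers":0,"linear":[0,-45,0],"rot":[0,0,0]},
    {"fingers":0,"linear":[0,-90,0],"rot":[0,0,0]},
    {"fingers":0,"linear":[0,-135,0],"rot":[0,0,0]},
    {"fingers":0,"linear":[2,-180,0],"rot":[0,0,0.011]},
    {"fingers":0,"linear":[2,-212,0],"rot":[0,0,0.011]},
    {"fingers":0,"linear":[2,-212,0],"rot":[0,0,0.011]},
    {"fingers":0,"linear":[2,-212,45],"rot":[0,0,0.011]},
    {"fingers":0,"linear":[2,-212,90],"rot":[0,0,0.011]},
    {"fingers":0,"linear":[2,-212,110],"rot":[0,0,0.011]},
    {"fingers":0,"linear":[2,-212,116],"rot":[0,0,0.011]},
    {"fingers":0,"linear":[2,-212,116],"rot":[0,0,0.011]},
    {"fingers":1,"linear":[2,-212,116],"rot":[0,0,0.011]},
    {"fingers":1,"linear":[2,-212,116],"rot":[0,0,0.011]},
    {"fingers":1,"linear":[2,-212,116],"rot":[0,0,0.011]},
    {"fingers":1,"linear":[2,-212,116],"rot":[0,0,0.011]},
    {"fingers":1,"linear":[2,-212,116],"rot":[0,0,0.011]},
    {"fingers":1,"linear":[2,-212,116],"rot":[0,0,0.011]},
  ],
  squeeze=40,
)

```text
t: 40.0
eef_pos: [0.4536, -0.0157, 0.0271]
eef_rot: [0.057, 0.998, 0.0, 0.001]
wrist_force: [0.1, 0.6, 4.7]
gripper_width: 0.217
grasp_force: 41.4
```

Run:
```python
from h import *
st(); print(row(arm.sense()['eef_pos'])); go(*B(.0145,-.0005),.027,np.pi/2+BY)
```

```text
t 40.0 pos [ 0.4536 -0.0157  0.0271] Rot
 [[-0.993  0.115  0.002]
 [ 0.115  0.993  0.   ]
 [-0.002  0.    -1.   ]] j [-0.18 -0.1  -0.4   1.27  0.   -0.07] F [0.1 0.6 4.7] 0.21743234533522265 41.35465979576111
(np.float64(0.0791), np.float64(-0.0003))
linear [ -0.1 -64.6   0. ] rot [ 0.     0.002 -0.005] now [ 0.4536 -0.0157  0.0271] F [0.1 0.6 4.7] t 40.0
```

drive_tool(
  moves=[
    {"fingers":1,"linear":[0,0,-5],"rot":[0,0,0]},
    {"fingers":1,"linear":[0,-25,-5],"rot":[0,0,-0.005]},
    {"fingers":1,"linear":[0,-50,-5],"rot":[0,0,-0.005]},
    {"fingers":1,"linear":[0,-58,-5],"rot":[0,0,-0.005]},
    {"fingers":1,"linear":[0,-61,-5],"rot":[0,0,-0.005]},
    {"fingers":1,"linear":[0,-64,-5],"rot":[0,0,-0.005]},
    {"fingers":1,"linear":[0,-66,-5],"rot":[0,0,-0.005]},
    {"fingers":1,"linear":[0,-67,-5],"rot":[0,0,-0.005]},
    {"fingers":1,"linear":[0,-67,-5],"rot":[0,0,-0.005]},
  ],
)

```text
t: 40.9
eef_pos: [0.4449, -0.0813, 0.0309]
eef_rot: [0.055, 0.999, 0.001, -0.0]
wrist_force: [1.0, 1.3, -3.2]
gripper_width: 0.215
grasp_force: 40.6
```

drive_tool(
  moves=[
    {"fingers":1,"linear":[0,0,3],"rot":[0,0,0]},
    {"fingers":1,"linear":[0,0,5],"rot":[0,0,0]},
    {"fingers":1,"linear":[0,0,6],"rot":[0,0,0]},
    {"fingers":1,"linear":[0,0,6],"rot":[0,0,0]},
    {"fingers":0,"linear":[0,0,6],"rot":[0,0,0]},
    {"fingers":0,"linear":[0,0,6],"rot":[0,0,0]},
    {"fingers":0,"linear":[0,0,6],"rot":[0,0,0]},
    {"fingers":0,"linear":[0,0,-10],"rot":[0,0,0]},
    {"fingers":0,"linear":[0,0,-50],"rot":[0,0,0]},
    {"fingers":0,"linear":[0,0,-90],"rot":[0,0,0]},
    {"fingers":0.5,"linear":[0,0,-120],"rot":[0,0,0]},
    {"fingers":0.5,"linear":[0,50,-120],"rot":[0,0,0.15]},
    {"fingers":0.5,"linear":[0,100,-120],"rot":[0,0,0.3]},
    {"fingers":0.5,"linear":[0,150,-120],"rot":[0,0,0.45]},
    {"fingers":0.5,"linear":[0,192,-120],"rot":[0,0,0.6]},
    {"fingers":0.5,"linear":[0,192,-120],"rot":[0,0,0.75]},
    {"fingers":0.5,"linear":[0,192,-120],"rot":[0,0,0.9]},
    {"fingers":0.5,"linear":[0,192,-120],"rot":[0,0,1.05]},
  ],
)

```text
t: 42.7
eef_pos: [0.4663, 0.1093, 0.1509]
eef_rot: [0.511, 0.86, -0.0, 0.0]
wrist_force: [-0.4, 0.2, 0.6]
gripper_width: 0.499
grasp_force: 0.0
```

Run:
```python
from h import *
look(); go(*B(.204,.001),.15,BY); go(*B(.204,.001),-.015,BY)
```

```text
front (array([468., 232.]), np.int32(140), (array([ 451.3, -259.3]), array([12.8, 62.3]), np.float64(-0.122)))
front (array([491., 234.]), np.int32(97), (array([ 444.7, -314.7]), array([12.8, 40.9]), np.float64(-0.122)))
tab (array([392., 238.]), np.int32(150), (array([442.9, -79.2]), array([44.3, 20.1]), np.float64(-0.141))) s,x (np.float64(0.0148), np.float64(-0.0039))
linear [-1.6  1.7  0.9] rot [-0.     0.001  0.604] now [0.4663 0.1089 0.1509] F [ 1.1  0.4 -0.3] t 42.8
linear [ -1.5   1.8 165.9] rot [-0.     0.001  0.604] now [0.4663 0.1089 0.1509] F [ 1.1  0.4 -0.3] t 42.8
```

drive_tool(
  moves=[
    {"fingers":0.5,"linear":[-1,2,0],"rot":[0,0,0.15]},
    {"fingers":0.5,"linear":[-1,2,0],"rot":[0,0,0.3]},
    {"fingers":0.5,"linear":[-1,2,0],"rot":[0,0,0.45]},
    {"fingers":0.5,"linear":[-1,2,0],"rot":[0,0,0.604]},
    {"fingers":0.5,"linear":[-1,2,0],"rot":[0,0,0.604]},
    {"fingers":0.5,"linear":[-1,2,45],"rot":[0,0,0.604]},
    {"fingers":0.5,"linear":[-1,2,90],"rot":[0,0,0.604]},
    {"fingers":0.5,"linear":[-1,2,130],"rot":[0,0,0.604]},
    {"fingers":0.5,"linear":[-1,2,150],"rot":[0,0,0.604]},
    {"fingers":0.5,"linear":[-1,2,160],"rot":[0,0,0.604]},
    {"fingers":0.5,"linear":[-1,2,166],"rot":[0,0,0.604]},
    {"fingers":0.5,"linear":[-1,2,166],"rot":[0,0,0.604]},
  ],
)

```text
t: 43.95
eef_pos: [0.4688, 0.1085, -0.0146]
eef_rot: [0.741, 0.671, 0.0, 0.0]
wrist_force: [0.1, 0.1, 0.0]
gripper_width: 0.505
grasp_force: 0.0
```

Run:
```python
from h import *
st(); print(row(arm.sense()['eef_pos'])); go(*B(.0765,.001),-.015,BY)
```

```text
t 43.95 pos [ 0.4688  0.1085 -0.0146] Rot
 [[ 0.099  0.995  0.001]
 [ 0.995 -0.099 -0.   ]
 [ 0.     0.001 -1.   ]] j [ 0.09  0.   -0.38  1.18 -0.    1.76] F [0.1 0.1 0. ] 0.5047506458530869 0.0
(np.float64(0.2042), np.float64(0.0012))
linear [-127.7   -1.5    0.4] rot [ 0.001 -0.     0.01 ] now [ 0.4688  0.1085 -0.0146] F [0.1 0.1 0. ] t 44.0
```

drive_tool(
  moves=[
    {"fingers":0.5,"linear":[-8,0,0],"rot":[0,0,0.01]},
    {"fingers":0.5,"linear":[-14,0,0],"rot":[0,0,0.01]},
    {"fingers":0.5,"linear":[-20,0,0],"rot":[0,0,0.01]},
    {"fingers":0.5,"linear":[-26,0,0],"rot":[0,0,0.01]},
    {"fingers":0.5,"linear":[-32,0,0],"rot":[0,0,0.01]},
    {"fingers":0.5,"linear":[-39,0,0],"rot":[0,0,0.01]},
    {"fingers":0.5,"linear":[-46,0,0],"rot":[0,0,0.01]},
    {"fingers":0.5,"linear":[-53,0,0],"rot":[0,0,0.01]},
    {"fingers":0.5,"linear":[-60,0,0],"rot":[0,0,0.01]},
    {"fingers":0.5,"linear":[-67,0,0],"rot":[0,0,0.01]},
    {"fingers":0.5,"linear":[-74,-1,0],"rot":[0,0,0.01]},
    {"fingers":0.5,"linear":[-81,-1,0],"rot":[0,0,0.01]},
    {"fingers":0.5,"linear":[-88,-1,0],"rot":[0,0,0.01]},
    {"fingers":0.5,"linear":[-95,-1,0],"rot":[0,0,0.01]},
    {"fingers":0.5,"linear":[-102,-1,0],"rot":[0,0,0.01]},
    {"fingers":0.5,"linear":[-109,-1,0],"rot":[0,0,0.01]},
    {"fingers":0.5,"linear":[-115,-1,0],"rot":[0,0,0.01]},
    {"fingers":0.5,"linear":[-120,-1,0],"rot":[0,0,0.01]},
    {"fingers":0.5,"linear":[-123,-1,0],"rot":[0,0,0.01]},
    {"fingers":0.5,"linear":[-123,-1,0],"rot":[0,0,0.01]},
  ],
)

```text
t: 45.95
eef_pos: [0.4547, -0.0146, -0.0151]
eef_rot: [0.745, 0.667, -0.001, 0.0]
wrist_force: [0.4, -0.4, 0.0]
gripper_width: 0.501
grasp_force: 0.0
```

drive_tool(
  moves=[
    {"fingers":0.5,"linear":[-2,0,0],"rot":[0,0,0]},
    {"fingers":0.5,"linear":[-4,0,0],"rot":[0,0,0]},
    {"fingers":0.5,"linear":[-6,0,0],"rot":[0,0,0]},
    {"fingers":0.5,"linear":[-6,0,0],"rot":[0,0,0]},
  ],
)

```text
t: 46.35
eef_pos: [0.4541, -0.02, -0.0151]
eef_rot: [0.745, 0.667, -0.0, 0.0]
wrist_force: [-0.6, -0.2, -0.2]
gripper_width: 0.499
grasp_force: 0.2
```

drive_tool(
  moves=[
    {"fingers":0.5,"linear":[-1,0,0],"rot":[0,0,0]},
    {"fingers":0.5,"linear":[-2,0,0],"rot":[0,0,0]},
    {"fingers":0.5,"linear":[-3,0,0],"rot":[0,0,0]},
    {"fingers":0.5,"linear":[-3,0,0],"rot":[0,0,0]},
  ],
)

```text
t: 46.75
eef_pos: [0.4541, -0.0206, -0.015]
eef_rot: [0.745, 0.667, 0.002, -0.002]
wrist_force: [0.4, 6.5, -0.8]
gripper_width: 0.502
grasp_force: 3.2
```

drive_tool(
  moves=[
    {"fingers":0.5,"linear":[-1,0,0],"rot":[0,0,0]},
    {"fingers":0.5,"linear":[-2,0,0],"rot":[0,0,0]},
    {"fingers":0.5,"linear":[-2,0,0],"rot":[0,0,0]},
    {"fingers":0.5,"linear":[5,0,0],"rot":[0,0,0]},
    {"fingers":0.5,"linear":[20,0,0],"rot":[0,0,0]},
    {"fingers":0.5,"linear":[40,0,0],"rot":[0,0,0]},
    {"fingers":0,"linear":[40,0,-50],"rot":[0,0,0]},
    {"fingers":0,"linear":[40,0,-100],"rot":[0,0,0]},
    {"fingers":0,"linear":[40,0,-140],"rot":[0,0,0]},
    {"fingers":0,"linear":[90,0,-165],"rot":[0,0,-0.15]},
    {"fingers":0,"linear":[135,0,-165],"rot":[0,0,-0.3]},
    {"fingers":0,"linear":[180,0,-165],"rot":[0,0,-0.5]},
    {"fingers":0,"linear":[225,0,-165],"rot":[0,0,-0.7]},
    {"fingers":0,"linear":[225,0,-165],"rot":[0,0,-0.9]},
    {"fingers":0,"linear":[225,0,-165],"rot":[0,0,-1.05]},
    {"fingers":0,"linear":[225,0,-165],"rot":[0,0,-1.2]},
    {"fingers":0,"linear":[225,0,-165],"rot":[0,0,-1.35]},
    {"fingers":0,"linear":[225,0,-165],"rot":[0,0,-1.5]},
    {"fingers":0,"linear":[225,0,-165],"rot":[0,0,-1.57]},
    {"fingers":0,"linear":[225,0,-165],"rot":[0,0,-1.57]},
  ],
)

```text
t: 48.75
eef_pos: [0.4793, 0.2002, 0.1502]
eef_rot: [0.054, 0.999, -0.001, 0.001]
wrist_force: [0.6, -1.1, -0.9]
gripper_width: 1.0
grasp_force: 0.0
```

Run:
```python
from h import *
look(); st(); go(*B(.0138,-.001),.15,np.pi/2+BY);go(*B(.0138,-.001),.027,np.pi/2+BY)
```

```text
pack (array([297., 235.]), np.int32(329), (array([466.6, 152.6]), array([73.9, 35. ]), np.float64(-0.087))) s,x (np.float64(0.2478), np.float64(-0.0058))
pack (array([378., 237.]), np.int32(492), (array([449.4, -51.4]), array([75.2, 42.9]), np.float64(-0.115))) s,x (np.float64(0.0432), np.float64(-0.0005))
front (array([461., 232.]), np.int32(62), (array([ 453.1, -240.5]), array([12. , 28.7]), np.float64(-0.03)))
front (array([481., 233.]), np.int32(155), (array([ 447.3, -292.2]), array([13.3, 66.8]), np.float64(-0.114)))
tab (array([392., 238.]), np.int32(165), (array([443.1, -79.2]), array([44.5, 21.1]), np.float64(-0.125))) s,x (np.float64(0.0148), np.float64(-0.0037))
t 48.8 pos [0.4793 0.2003 0.1502] Rot
 [[-0.994  0.107  0.001]
 [ 0.107  0.994 -0.002]
 [-0.001 -0.002 -1.   ]] j [ 0.27  0.03 -0.02  1.52 -0.    0.38] F [-0.  -0.4 -0.3] 1.0001706674317346 0.0
linear [   3.4 -282.8    0.7] rot [-0.002  0.001  0.003] now [0.4793 0.2003 0.1502] F [-0.  -0.4 -0.3] t 48.8
linear [   3.5 -282.5  123.7] rot [-0.002  0.001  0.003] now [0.4793 0.2003 0.1502] F [-0.  -0.4 -0.3] t 48.8
```

drive_tool(
  moves=[
    {"fingers":0,"linear":[0,-48,0],"rot":[0,0,0]},
    {"fingers":0,"linear":[0,-96,0],"rot":[0,0,0]},
    {"fingers":0,"linear":[0,-144,0],"rot":[0,0,0]},
    {"fingers":0,"linear":[0,-192,0],"rot":[0,0,0]},
    {"fingers":0,"linear":[3,-240,0],"rot":[0,0,0.003]},
    {"fingers":0,"linear":[3,-282,0],"rot":[0,0,0.003]},
    {"fingers":0,"linear":[3,-282,0],"rot":[0,0,0.003]},
    {"fingers":0,"linear":[3,-282,45],"rot":[0,0,0.003]},
    {"fingers":0,"linear":[3,-282,90],"rot":[0,0,0.003]},
    {"fingers":0,"linear":[3,-282,116],"rot":[0,0,0.003]},
    {"fingers":0,"linear":[3,-282,124],"rot":[0,0,0.003]},
    {"fingers":0,"linear":[3,-282,124],"rot":[0,0,0.003]},
    {"fingers":1,"linear":[3,-282,124],"rot":[0,0,0.003]},
    {"fingers":1,"linear":[3,-282,124],"rot":[0,0,0.003]},
    {"fingers":1,"linear":[3,-282,124],"rot":[0,0,0.003]},
    {"fingers":1,"linear":[3,-282,124],"rot":[0,0,0.003]},
    {"fingers":1,"linear":[3,-282,124],"rot":[0,0,0.003]},
    {"fingers":1,"linear":[3,-282,124],"rot":[0,0,0.003]},
  ],
  squeeze=40,
)

```text
t: 50.6
eef_pos: [0.4453, -0.0798, 0.0273]
eef_rot: [0.057, 0.998, -0.001, 0.001]
wrist_force: [-0.5, -2.2, 5.0]
gripper_width: 0.217
grasp_force: 42.3
```

Run:
```python
from h import *
st(); print(row(arm.sense()['eef_pos']))
```

```text
t 50.6 pos [ 0.4453 -0.0798  0.0273] Rot
 [[-0.993  0.115  0.002]
 [ 0.115  0.993 -0.002]
 [-0.002 -0.002 -1.   ]] j [-0.32 -0.11 -0.4   1.27 -0.   -0.21] F [-0.5 -2.2  5. ] 0.21736782337057464 42.282405495643616
(np.float64(0.0145), np.float64(-0.0015))
```

drive_tool(
  moves=[
    {"fingers":1,"linear":[0,-0.7,0],"rot":[0,0,0]},
    {"fingers":1,"linear":[0,-0.7,-5],"rot":[0,0,0]},
    {"fingers":1,"linear":[0,-0.7,-15],"rot":[0,0,0]},
    {"fingers":1,"linear":[0,-0.7,-40],"rot":[0,0,0]},
    {"fingers":1,"linear":[0,-0.7,-70],"rot":[0,0,0]},
    {"fingers":1,"linear":[0,40,-90],"rot":[0,0,0]},
    {"fingers":1,"linear":[0,80,-120],"rot":[0,0,0]},
    {"fingers":1,"linear":[0,130,-120],"rot":[0,0,0]},
    {"fingers":1,"linear":[0,180,-120],"rot":[0,0,0]},
    {"fingers":1,"linear":[0,200,-120],"rot":[0,0,0]},
    {"fingers":1,"linear":[0,200,-120],"rot":[0,0,0]},
    {"fingers":1,"linear":[0,200,-120],"rot":[0,0,0]},
  ],
)

```text
t: 51.8
eef_pos: [0.4666, 0.12, 0.1455]
eef_rot: [0.057, 0.998, -0.0, -0.001]
wrist_force: [-0.9, -0.8, -3.2]
gripper_width: 0.217
grasp_force: 41.4
```

Run:
```python
from h import *
look(); st(); go(*B(.0795,-.001),.15,np.pi/2+BY);go(*B(.0795,-.001),.0275,np.pi/2+BY)
```

```text
pack (array([377., 237.]), np.int32(424), (array([450.1, -46.7]), array([75. , 34.8]), np.float64(-0.112))) s,x (np.float64(0.0479), np.float64(-0.0003))
front (array([477., 233.]), np.int32(238), (array([ 448.5, -280.6]), array([ 13.5, 109.4]), np.float64(-0.114)))
t 51.85 pos [0.4667 0.1193 0.1456] Rot
 [[-0.993  0.114 -0.002]
 [ 0.114  0.993 -0.001]
 [ 0.002 -0.001 -1.   ]] j [ 0.11 -0.07 -0.13  1.51 -0.    0.23] F [ 0.2 -0.3 -3. ] 0.21787451327060445 41.41765773296356
linear [  -1.7 -135.3   -4.3] rot [-0.001 -0.002 -0.005] now [0.4667 0.1193 0.1456] F [ 0.2 -0.3 -3. ] t 51.9
linear [  -1.9 -135.2  118.2] rot [-0.001 -0.002 -0.005] now [0.4667 0.1193 0.1456] F [ 0.2 -0.3 -3. ] t 51.9
```

drive_tool(
  moves=[
    {"fingers":1,"linear":[0,-45,0],"rot":[0,0,0]},
    {"fingers":1,"linear":[0,-90,0],"rot":[0,0,0]},
    {"fingers":1,"linear":[-2,-129,0],"rot":[0,0,-0.005]},
    {"fingers":1,"linear":[-2,-129,0],"rot":[0,0,-0.005]},
    {"fingers":1,"linear":[-2,-129,40],"rot":[0,0,-0.005]},
    {"fingers":1,"linear":[-2,-129,80],"rot":[0,0,-0.005]},
    {"fingers":1,"linear":[-2,-129,107],"rot":[0,0,-0.005]},
    {"fingers":1,"linear":[-2,-129,113],"rot":[0,0,-0.005]},
    {"fingers":1,"linear":[-2,-129,113],"rot":[0,0,-0.005]},
    {"fingers":1,"linear":[-2,-132,113],"rot":[0,0,-0.005]},
    {"fingers":1,"linear":[-2,-134,113],"rot":[0,0,-0.005]},
    {"fingers":1,"linear":[-2,-134,113],"rot":[0,0,-0.005]},
  ],
)

```text
t: 53.05
eef_pos: [0.4557, -0.0142, 0.0351]
eef_rot: [0.055, 0.998, -0.0, 0.002]
wrist_force: [0.4, 0.3, -3.6]
gripper_width: 0.218
grasp_force: 41.6
```

Run:
```python
from h import *
st(); print(row(arm.sense()['eef_pos']))
```

```text
t 53.05 pos [ 0.4557 -0.0142  0.0351] Rot
 [[-0.994  0.11   0.004]
 [ 0.11   0.994 -0.001]
 [-0.004 -0.    -1.   ]] j [-0.18 -0.11 -0.39  1.29 -0.   -0.07] F [ 0.4  0.3 -3.6] 0.21825602207995914 41.593265533447266
(np.float64(0.0808), np.float64(0.0017))
```

drive_tool(
  moves=[
    {"fingers":1,"linear":[2,-1,2],"rot":[0,0,0]},
    {"fingers":1,"linear":[2,-1.6,5],"rot":[0,0,0]},
    {"fingers":1,"linear":[2,-1.6,7],"rot":[0,0,0]},
    {"fingers":1,"linear":[2,-1.6,8],"rot":[0,0,0]},
    {"fingers":1,"linear":[2,-1.6,8],"rot":[0,0,0]},
  ],
)

```text
t: 53.55
eef_pos: [0.4523, -0.0149, 0.0272]
eef_rot: [0.055, 0.998, 0.0, 0.001]
wrist_force: [-3.2, 0.1, 7.1]
gripper_width: 0.218
grasp_force: 42.8
```

Run:
```python
from h import *
st(); print(row(arm.sense()['eef_pos']))
```

```text
t 53.55 pos [ 0.4523 -0.0149  0.0272] Rot
 [[-0.994  0.109  0.001]
 [ 0.109  0.994 -0.   ]
 [-0.001  0.    -1.   ]] j [-0.18 -0.11 -0.4   1.27  0.   -0.07] F [-3.2  0.1  7.1] 0.21846831608377415 42.84940838813782
(np.float64(0.0798), np.float64(-0.0017))
```

drive_tool(
  moves=[
    {"fingers":1,"linear":[0,-1,0],"rot":[0,0,0]},
    {"fingers":1,"linear":[0,-1,0],"rot":[0,0,0]},
    {"fingers":0,"linear":[0,-1,0],"rot":[0,0,0]},
    {"fingers":0,"linear":[0,-1,0],"rot":[0,0,0]},
    {"fingers":0,"linear":[0,-1,0],"rot":[0,0,0]},
    {"fingers":0,"linear":[0,-1,-10],"rot":[0,0,0]},
    {"fingers":0,"linear":[0,-1,-50],"rot":[0,0,0]},
    {"fingers":0,"linear":[0,-1,-90],"rot":[0,0,0]},
    {"fingers":0.5,"linear":[0,0,-123],"rot":[0,0,0]},
    {"fingers":0.5,"linear":[0,50,-123],"rot":[0,0,0.15]},
    {"fingers":0.5,"linear":[0,100,-123],"rot":[0,0,0.3]},
    {"fingers":0.5,"linear":[0,150,-123],"rot":[0,0,0.45]},
    {"fingers":0.5,"linear":[0,200,-123],"rot":[0,0,0.6]},
    {"fingers":0.5,"linear":[0,231,-123],"rot":[0,0,0.75]},
    {"fingers":0.5,"linear":[0,231,-123],"rot":[0,0,0.9]},
    {"fingers":0.5,"linear":[0,231,-123],"rot":[0,0,1.05]},
    {"fingers":0.5,"linear":[0,231,-123],"rot":[0,0,1.2]},
    {"fingers":0.5,"linear":[0,231,-123],"rot":[0,0,1.35]},
    {"fingers":0.5,"linear":[0,231,-123],"rot":[0,0,1.5]},
    {"fingers":0.5,"linear":[0,231,-123],"rot":[0,0,1.57]},
  ],
)

```text
t: 55.55
eef_pos: [0.4773, 0.2147, 0.1487]
eef_rot: [0.74, 0.673, 0.0, 0.0]
wrist_force: [-0.7, 0.1, -0.3]
gripper_width: 0.499
grasp_force: 0.0
```

Run:
```python
from h import *
look(); st(); go(*B(.31,-.004),-.015,BY)
```

```text
pack (array([296., 232.]), np.int32(423), (array([467.2, 152.6]), array([75.4, 35. ]), np.float64(-0.087))) s,x (np.float64(0.2479), np.float64(-0.0052))
pack (array([375., 238.]), np.int32(485), (array([451.1, -32.4]), array([72.5, 64.2]), np.float64(-0.041))) s,x (np.float64(0.0622), np.float64(-0.0009))
front (array([466., 232.]), np.int32(113), (array([ 451.7, -253.4]), array([13.3, 50.4]), np.float64(-0.114)))
front (array([489., 234.]), np.int32(113), (array([ 445.2, -308.8]), array([13.2, 52.7]), np.float64(-0.122)))
tab (array([365., 236.]), np.int32(160), (array([449.9, -14.1]), array([44.4, 20.3]), np.float64(-0.113))) s,x (np.float64(0.0803), np.float64(-0.0041))
t 55.6 pos [0.4774 0.2147 0.1487] Rot
 [[ 0.099  0.995  0.001]
 [ 0.995 -0.099 -0.   ]
 [ 0.     0.001 -1.   ]] j [ 0.29  0.04 -0.02  1.52 -0.    1.96] F [-0.4  0.3 -0. ] 0.5016277636948117 0.0
linear [ -0.7  -2.2 163.7] rot [ 0.001 -0.     0.011] now [0.4774 0.2147 0.1487] F [-0.4  0.3 -0. ] t 55.6
```

Run:
```python
from h import *
go(*B(.2466,-.0032),.15,-.09);go(*B(.2466,-.0032),-.021,-.09)
```

```text
linear [-64.1  -2.   -1.3] rot [ 0.001 -0.    -0.009] now [0.4774 0.2147 0.1487] F [-0.4  0.3 -0. ] t 55.6
linear [-64.1  -2.1 169.7] rot [ 0.001 -0.    -0.009] now [0.4774 0.2147 0.1487] F [-0.4  0.3 -0. ] t 55.6
```

drive_tool(
  moves=[
    {"fingers":0,"linear":[-40,-2,0],"rot":[0,0,-0.009]},
    {"fingers":0,"linear":[-64,-2,0],"rot":[0,0,-0.009]},
    {"fingers":0,"linear":[-64,-2,0],"rot":[0,0,-0.009]},
    {"fingers":0,"linear":[-64,-2,50],"rot":[0,0,-0.009]},
    {"fingers":0,"linear":[-64,-2,100],"rot":[0,0,-0.009]},
    {"fingers":0,"linear":[-64,-2,130],"rot":[0,0,-0.009]},
    {"fingers":0,"linear":[-64,-2,145],"rot":[0,0,-0.009]},
    {"fingers":0,"linear":[-64,-2,155],"rot":[0,0,-0.009]},
    {"fingers":0,"linear":[-64,-2,155],"rot":[0,0,-0.009]},
  ],
)

```text
t: 56.5
eef_pos: [0.4684, 0.1513, -0.008]
eef_rot: [0.734, 0.679, -0.001, -0.001]
wrist_force: [-0.8, -0.3, 0.6]
gripper_width: 0.997
grasp_force: 0.0
```

drive_tool(
  moves=[
    {"fingers":0,"linear":[0,0,7],"rot":[0,0,0]},
    {"fingers":0,"linear":[0,0,14],"rot":[0,0,0]},
    {"fingers":0,"linear":[0,0,14],"rot":[0,0,0]},
    {"fingers":1,"linear":[0,0,14],"rot":[0,0,0]},
    {"fingers":1,"linear":[0,0,14],"rot":[0,0,0]},
    {"fingers":1,"linear":[0,0,14],"rot":[0,0,0]},
    {"fingers":1,"linear":[0,0,14],"rot":[0,0,0]},
  ],
  squeeze=25,
)

```text
t: 57.2
eef_pos: [0.4698, 0.1512, -0.0204]
eef_rot: [0.735, 0.678, 0.0, 0.0]
wrist_force: [0.2, 0.0, 1.7]
gripper_width: 0.87
grasp_force: 32.0
```

Run:
```python
from h import *
st(); print(row(arm.sense()['eef_pos'])); go(*B(.136,.001),-.02,BY)
```

```text
t 57.2 pos [ 0.4698  0.1512 -0.0204] Rot
 [[ 0.08   0.997  0.001]
 [ 0.997 -0.08   0.   ]
 [ 0.     0.001 -1.   ]] j [ 0.18  0.04 -0.36  1.17  0.    1.83] F [0.2 0.  1.7] 0.8695372958515947 31.959062218666077
(np.float64(0.2468), np.float64(-0.0025))
linear [-1.108e+02  1.000e-01 -4.000e-01] rot [ 0.001 -0.     0.03 ] now [ 0.4698  0.1512 -0.0204] F [0.2 0.  1.7] t 57.2
```

drive_tool(
  moves=[
    {"fingers":1,"linear":[0,0,-6],"rot":[0,0,0]},
    {"fingers":1,"linear":[-20,0,-6],"rot":[0,0,0.03]},
    {"fingers":1,"linear":[-45,0,-6],"rot":[0,0,0.03]},
    {"fingers":1,"linear":[-75,0,-6],"rot":[0,0,0.03]},
    {"fingers":1,"linear":[-105,0,-6],"rot":[0,0,0.03]},
    {"fingers":1,"linear":[-105,0,-6],"rot":[0,0,0.03]},
    {"fingers":1,"linear":[-105,0,-2],"rot":[0,0,0.03]},
    {"fingers":1,"linear":[-105,0,1],"rot":[0,0,0.03]},
    {"fingers":1,"linear":[-105,0,1],"rot":[0,0,0.03]},
    {"fingers":0,"linear":[-105,0,1],"rot":[0,0,0.03]},
    {"fingers":0,"linear":[-105,0,1],"rot":[0,0,0.03]},
    {"fingers":0,"linear":[-105,0,1],"rot":[0,0,0.03]},
    {"fingers":0,"linear":[-105,0,-30],"rot":[0,0,0.03]},
    {"fingers":0,"linear":[-105,0,-70],"rot":[0,0,0.03]},
    {"fingers":0.5,"linear":[-105,0,-120],"rot":[0,0,0.03]},
    {"fingers":0.5,"linear":[-60,0,-120],"rot":[0,0,0.03]},
    {"fingers":0.5,"linear":[-20,0,-120],"rot":[0,0,0.03]},
    {"fingers":0.5,"linear":[0,0,-120],"rot":[0,0,0.03]},
    {"fingers":0.5,"linear":[0,0,-120],"rot":[0,0,0.03]},
  ],
)

```text
t: 59.1
eef_pos: [0.4694, 0.1537, 0.0989]
eef_rot: [0.743, 0.669, 0.0, -0.0]
wrist_force: [1.1, -0.4, -0.9]
gripper_width: 0.499
grasp_force: 0.0
```

Run:
```python
from h import *
look(); st(); print(row(arm.sense()['eef_pos'])); go(*B(.19,.001),-.015,BY)
```

```text
pack (array([338., 233.]), np.int32(416), (array([460.9,  48.6]), array([74.5, 34.7]), np.float64(-0.107))) s,x (np.float64(0.1438), np.float64(-0.0001))
pack (array([375., 238.]), np.int32(491), (array([451.2, -31.1]), array([72.5, 66.7]), np.float64(-0.041))) s,x (np.float64(0.0635), np.float64(-0.001))
front (array([466., 232.]), np.int32(116), (array([ 451.8, -254.6]), array([13. , 52.7]), np.float64(-0.108)))
front (array([489., 234.]), np.int32(115), (array([ 445.1, -310. ]), array([13.2, 50.4]), np.float64(-0.122)))
tab (array([365., 236.]), np.int32(147), (array([450.1, -15.1]), array([43.6, 19.3]), np.float64(-0.038))) s,x (np.float64(0.0793), np.float64(-0.0038))
t 59.15 pos [0.4692 0.1522 0.0987] Rot
 [[ 0.107  0.994 -0.001]
 [ 0.994 -0.107 -0.   ]
 [-0.    -0.001 -1.   ]] j [ 0.18 -0.03 -0.19  1.42 -0.    1.86] F [-0.3 -0.3 -0.1] 0.5016718894948378 0.0
(np.float64(0.2477), np.float64(-0.0032))
linear [-57.7   4.1 113.8] rot [-0.001  0.     0.003] now [0.4692 0.1522 0.0987] F [-0.3 -0.3 -0.1] t 59.1
```

drive_tool(
  moves=[
    {"fingers":0.5,"linear":[-40,4,0],"rot":[0,0,0]},
    {"fingers":0.5,"linear":[-57,4,30],"rot":[0,0,0.003]},
    {"fingers":0.5,"linear":[-57,4,70],"rot":[0,0,0.003]},
    {"fingers":0.5,"linear":[-57,4,100],"rot":[0,0,0.003]},
    {"fingers":0.5,"linear":[-57,4,114],"rot":[0,0,0.003]},
    {"fingers":0.5,"linear":[-57,4,114],"rot":[0,0,0.003]},
    {"fingers":0.5,"linear":[-64,4,114],"rot":[0,0,0.003]},
    {"fingers":0.5,"linear":[-70,4,114],"rot":[0,0,0.003]},
    {"fingers":0.5,"linear":[-75,4,114],"rot":[0,0,0.003]},
    {"fingers":0.5,"linear":[-80,4,114],"rot":[0,0,0.003]},
    {"fingers":0.5,"linear":[-84,4,114],"rot":[0,0,0.003]},
    {"fingers":0.5,"linear":[-88,4,114],"rot":[0,0,0.003]},
    {"fingers":0.5,"linear":[-92,4,114],"rot":[0,0,0.003]},
    {"fingers":0.5,"linear":[-96,4,114],"rot":[0,0,0.003]},
    {"fingers":0.5,"linear":[-100,4,114],"rot":[0,0,0.003]},
    {"fingers":0.5,"linear":[-103,4,114],"rot":[0,0,0.003]},
    {"fingers":0.5,"linear":[-103,4,114],"rot":[0,0,0.003]},
  ],
)

```text
t: 60.85
eef_pos: [0.4618, 0.0475, -0.0152]
eef_rot: [0.746, 0.666, -0.001, 0.0]
wrist_force: [0.6, 2.3, 0.8]
gripper_width: 0.501
grasp_force: 0.6
```

Run:
```python
from h import *
st(); print(row(arm.sense()['eef_pos']))
```

```text
t 60.85 pos [ 0.4618  0.0475 -0.0152] Rot
 [[ 0.113  0.994 -0.001]
 [ 0.994 -0.113 -0.001]
 [-0.001 -0.001 -1.   ]] j [-0.04 -0.04 -0.43  1.18 -0.    1.64] F [0.6 2.3 0.8] 0.5006735463673968 0.6026957952417433
(np.float64(0.1429), np.float64(0.001))
```

drive_tool(
  moves=[
    {"fingers":0.5,"linear":[-1,0,0],"rot":[0,0,0]},
    {"fingers":0.5,"linear":[-2,0,0],"rot":[0,0,0]},
    {"fingers":0.5,"linear":[-2.5,0,0],"rot":[0,0,0]},
    {"fingers":0.5,"linear":[-2.5,0,0],"rot":[0,0,0]},
  ],
)

```text
t: 61.25
eef_pos: [0.4615, 0.0456, -0.0152]
eef_rot: [0.746, 0.666, -0.0, -0.0]
wrist_force: [0.2, 1.8, 0.3]
gripper_width: 0.5
grasp_force: 0.7
```

Run:
```python
from h import *
st(); print(row(arm.sense()['eef_pos']))
```

```text
t 61.25 pos [ 0.4615  0.0456 -0.0152] Rot
 [[ 0.113  0.994 -0.001]
 [ 0.994 -0.113 -0.   ]
 [-0.001 -0.001 -1.   ]] j [-0.05 -0.04 -0.43  1.18 -0.    1.64] F [0.2 1.8 0.3] 0.5001036215840571 0.7008124608546495
(np.float64(0.1409), np.float64(0.0009))
```

drive_tool(
  moves=[
    {"fingers":0.5,"linear":[-0.7,0,0],"rot":[0,0,0]},
    {"fingers":0.5,"linear":[-1.3,0,0],"rot":[0,0,0]},
    {"fingers":0.5,"linear":[-1.3,0,0],"rot":[0,0,0]},
  ],
)

```text
t: 61.55
eef_pos: [0.4614, 0.0445, -0.0152]
eef_rot: [0.746, 0.666, -0.0, -0.0]
wrist_force: [0.7, 2.7, -0.5]
gripper_width: 0.497
grasp_force: 0.9
```

Run:
```python
from h import *
st(); print(row(arm.sense()['eef_pos']))
```

```text
t 61.55 pos [ 0.4614  0.0445 -0.0152] Rot
 [[ 0.113  0.994 -0.001]
 [ 0.994 -0.113  0.   ]
 [ 0.    -0.001 -1.   ]] j [-0.05 -0.04 -0.43  1.18  0.    1.64] F [ 0.7  2.7 -0.5] 0.4974236464634241 0.9141979599371552
(np.float64(0.1398), np.float64(0.0009))
```

drive_tool(
  moves=[
    {"fingers":0.5,"linear":[-0.5,0,0],"rot":[0,0,0]},
    {"fingers":0.5,"linear":[-0.5,0,0],"rot":[0,0,0]},
  ],
)

```text
t: 61.75
eef_pos: [0.4614, 0.0444, -0.0151]
eef_rot: [0.746, 0.666, 0.0, -0.0]
wrist_force: [0.6, 2.9, -0.5]
gripper_width: 0.503
grasp_force: 1.6
```

drive_tool(
  moves=[
    {"fingers":0.5,"linear":[10,0,0],"rot":[0,0,0]},
    {"fingers":0.5,"linear":[40,0,0],"rot":[0,0,0]},
    {"fingers":0.5,"linear":[40,0,-40],"rot":[0,0,0]},
    {"fingers":0,"linear":[40,0,-90],"rot":[0,0,0]},
    {"fingers":0,"linear":[60,0,-130],"rot":[0,0,0]},
    {"fingers":0,"linear":[100,0,-165],"rot":[0,0,-0.15]},
    {"fingers":0,"linear":[150,0,-165],"rot":[0,0,-0.3]},
    {"fingers":0,"linear":[150,0,-165],"rot":[0,0,-0.45]},
    {"fingers":0,"linear":[150,0,-165],"rot":[0,0,-0.6]},
    {"fingers":0,"linear":[150,0,-165],"rot":[0,0,-0.75]},
    {"fingers":0,"linear":[150,0,-165],"rot":[0,0,-0.9]},
    {"fingers":0,"linear":[150,0,-165],"rot":[0,0,-1.05]},
    {"fingers":0,"linear":[150,0,-165],"rot":[0,0,-1.2]},
    {"fingers":0,"linear":[150,0,-165],"rot":[0,0,-1.35]},
    {"fingers":0,"linear":[150,0,-165],"rot":[0,0,-1.5]},
    {"fingers":0,"linear":[150,0,-165],"rot":[0,0,-1.57]},
    {"fingers":0,"linear":[150,0,-165],"rot":[0,0,-1.57]},
    {"fingers":0,"linear":[150,0,-165],"rot":[0,0,-1.57]},
  ],
)

```text
t: 63.55
eef_pos: [0.4786, 0.193, 0.1501]
eef_rot: [0.058, 0.998, -0.0, 0.0]
wrist_force: [1.2, -0.3, 0.1]
gripper_width: 1.002
grasp_force: 0.0
```

Run:
```python
from h import *
look(); st(); go(*B(.0787,-.001),.15,np.pi/2+BY);go(*B(.0787,-.001),.027,np.pi/2+BY)
```

```text
pack (array([364., 236.]), np.int32(956), (array([452.9, -14.5]), array([ 74.9, 100.1]), np.float64(-0.1))) s,x (np.float64(0.0802), np.float64(-0.0011))
front (array([477., 233.]), np.int32(244), (array([ 448.4, -281.7]), array([ 13.4, 107.4]), np.float64(-0.122)))
tab (array([365., 236.]), np.int32(160), (array([449.9, -14.3]), array([44.4, 20.4]), np.float64(-0.107))) s,x (np.float64(0.0801), np.float64(-0.0041))
t 63.6 pos [0.4786 0.193  0.1501] Rot
 [[-0.993  0.115  0.   ]
 [ 0.115  0.993 -0.001]
 [-0.    -0.001 -1.   ]] j [ 0.25  0.02 -0.03  1.52 -0.    0.37] F [0.4 0.4 0.2] 1.0020907865817532 0.0
linear [ 1.600e+00 -2.106e+02  2.000e-01] rot [-0.001  0.    -0.005] now [0.4786 0.193  0.1501] F [0.4 0.4 0.2] t 63.6
linear [   1.7 -210.5  123.2] rot [-0.001  0.    -0.005] now [0.4786 0.193  0.1501] F [0.4 0.4 0.2] t 63.6
```

Run:
```python
from h import *
go(.405,-.2775,.15,np.pi/2-.117);go(.405,-.2775,.012,np.pi/2-.117)
```

```text
linear [ 1.910e+01 -4.759e+02  4.000e-01] rot [-0.001  0.     0.002] now [0.4786 0.193  0.1501] F [0.4 0.4 0.2] t 63.6
linear [  19.1 -475.8  138.4] rot [-0.001  0.     0.002] now [0.4786 0.193  0.1501] F [0.4 0.4 0.2] t 63.6
```

drive_tool(
  moves=[
    {"fingers":1,"linear":[2,-48,0],"rot":[0,0,0]},
    {"fingers":1,"linear":[4,-96,0],"rot":[0,0,0]},
    {"fingers":1,"linear":[6,-144,0],"rot":[0,0,0]},
    {"fingers":1,"linear":[8,-192,0],"rot":[0,0,0]},
    {"fingers":1,"linear":[10,-240,0],"rot":[0,0,0]},
    {"fingers":1,"linear":[12,-288,0],"rot":[0,0,0]},
    {"fingers":1,"linear":[14,-336,0],"rot":[0,0,0]},
    {"fingers":1,"linear":[16,-384,0],"rot":[0,0,0]},
    {"fingers":1,"linear":[18,-432,0],"rot":[0,0,0]},
    {"fingers":1,"linear":[19,-476,0],"rot":[0,0,0]},
    {"fingers":1,"linear":[19,-476,0],"rot":[0,0,0]},
    {"fingers":1,"linear":[19,-476,20],"rot":[0,0,0]},
    {"fingers":1,"linear":[19,-476,60],"rot":[0,0,0]},
    {"fingers":1,"linear":[19,-476,100],"rot":[0,0,0]},
    {"fingers":1,"linear":[19,-476,130],"rot":[0,0,0]},
    {"fingers":1,"linear":[19,-476,138],"rot":[0,0,0]},
    {"fingers":1,"linear":[19,-476,138],"rot":[0,0,0]},
  ],
)

```text
t: 65.3
eef_pos: [0.4047, -0.2762, 0.0108]
eef_rot: [0.057, 0.998, 0.001, -0.001]
wrist_force: [-0.8, 0.1, 0.6]
gripper_width: 0.002
grasp_force: 0.0
```

drive_tool(
  moves=[
    {"fingers":1,"linear":[-8,0,0],"rot":[0,0,0]},
    {"fingers":1,"linear":[-16,0,0],"rot":[0,0,0]},
    {"fingers":1,"linear":[-22,0,0],"rot":[0,0,0]},
    {"fingers":1,"linear":[-27,0,0],"rot":[0,0,0]},
    {"fingers":1,"linear":[-31,0,0],"rot":[0,0,0]},
    {"fingers":1,"linear":[-35,0,0],"rot":[0,0,0]},
    {"fingers":1,"linear":[-39,0,0],"rot":[0,0,0]},
    {"fingers":1,"linear":[-43,0,0],"rot":[0,0,0]},
    {"fingers":1,"linear":[-43,0,0],"rot":[0,0,0]},
  ],
)

```text
t: 66.2
eef_pos: [0.4425, -0.2826, 0.0122]
eef_rot: [0.058, 0.998, -0.001, -0.006]
wrist_force: [-14.7, -0.1, 7.9]
gripper_width: -0.001
grasp_force: 2.5
```

drive_tool(
  moves=[
    {"fingers":1,"linear":[10,0,0],"rot":[0,0,0]},
    {"fingers":1,"linear":[30,0,0],"rot":[0,0,0]},
    {"fingers":1,"linear":[65,0,0],"rot":[0,0,0]},
    {"fingers":1,"linear":[105,0,0],"rot":[0,0,0]},
    {"fingers":0,"linear":[140,0,0],"rot":[0,0,0]},
    {"fingers":0,"linear":[140,0,-40],"rot":[0,0,0]},
    {"fingers":0,"linear":[140,0,-90],"rot":[0,0,0]},
    {"fingers":0,"linear":[140,0,-140],"rot":[0,0,0]},
    {"fingers":0,"linear":[140,0,-140],"rot":[0,0,0]},
    {"fingers":0,"linear":[140,0,-140],"rot":[0,0,0]},
  ],
)

```text
t: 67.2
eef_pos: [0.3108, -0.268, 0.1544]
eef_rot: [0.057, 0.998, -0.002, 0.002]
wrist_force: [0.1, -0.6, 0.2]
gripper_width: 0.992
grasp_force: 0.0
```

Run:
```python
from h import *
look(); st(); go(*B(.0787,-.001),.15,np.pi/2+BY);go(*B(.0787,-.001),.027,np.pi/2+BY)
```

```text
pack (array([364., 236.]), np.int32(957), (array([453. , -14.7]), array([74.9, 99.8]), np.float64(-0.095))) s,x (np.float64(0.08), np.float64(-0.001))
front (array([480., 273.]), np.int32(174), (array([ 353.8, -284.1]), array([12.2, 80.5]), np.float64(-0.12)))
tab (array([365., 236.]), np.int32(160), (array([449.9, -14.3]), array([44.4, 20.4]), np.float64(-0.107))) s,x (np.float64(0.0801), np.float64(-0.0041))
t 67.25 pos [ 0.3099 -0.267   0.1526] Rot
 [[-0.994  0.113  0.002]
 [ 0.113  0.994 -0.001]
 [-0.002 -0.001 -1.   ]] j [-0.88 -0.26 -0.29  1.55  0.   -0.76] F [ 0.5  0.1 -0.1] 0.9966403642239553 0.0
linear [-113.5  265.6    2.6] rot [-0.001  0.002 -0.004] now [ 0.3099 -0.267   0.1526] F [ 0.5  0.1 -0.1] t 67.2
linear [-113.3  265.7  125.6] rot [-0.001  0.002 -0.004] now [ 0.3099 -0.267   0.1526] F [ 0.5  0.1 -0.1] t 67.2
```

drive_tool(
  moves=[
    {"fingers":0,"linear":[-19,45,0],"rot":[0,0,0]},
    {"fingers":0,"linear":[-38,89,0],"rot":[0,0,0]},
    {"fingers":0,"linear":[-57,134,0],"rot":[0,0,0]},
    {"fingers":0,"linear":[-76,178,0],"rot":[0,0,0]},
    {"fingers":0,"linear":[-95,222,0],"rot":[0,0,0]},
    {"fingers":0,"linear":[-113,266,0],"rot":[0,0,0]},
    {"fingers":0,"linear":[-113,266,0],"rot":[0,0,0]},
    {"fingers":0,"linear":[-113,266,50],"rot":[0,0,0]},
    {"fingers":0,"linear":[-113,266,90],"rot":[0,0,0]},
    {"fingers":0,"linear":[-113,266,110],"rot":[0,0,0]},
    {"fingers":0,"linear":[-113,266,110],"rot":[0,0,0]},
    {"fingers":0,"linear":[-113,266,110],"rot":[0,0,0]},
  ],
)

```text
t: 68.45
eef_pos: [0.4505, -0.0155, 0.0411]
eef_rot: [0.057, 0.998, 0.0, -0.001]
wrist_force: [0.5, -0.5, 0.2]
gripper_width: 1.0
grasp_force: 0.0
```

Run:
```python
from h import *
st();print(row(arm.sense()['eef_pos'])); go(*B(.0788,-.001),.027,np.pi/2+BY)
```

```text
t 68.45 pos [ 0.4505 -0.0155  0.0411] Rot
 [[-0.993  0.114 -0.003]
 [ 0.114  0.993  0.   ]
 [ 0.003  0.    -1.   ]] j [-0.18 -0.12 -0.38  1.31 -0.   -0.07] F [ 0.5 -0.5  0.2] 1.0003371590563137 0.0
(np.float64(0.079), np.float64(-0.0034))
linear [-2.4 -0.2 14.1] rot [ 0.    -0.003 -0.004] now [ 0.4505 -0.0155  0.0411] F [ 0.5 -0.5  0.2] t 68.5
```

Then grip, and lift slowly straight up.

drive_tool(
  moves=[
    {"fingers":0,"linear":[-1,0,8],"rot":[0,0,-0.004]},
    {"fingers":0,"linear":[-2,0,14],"rot":[0,0,-0.004]},
    {"fingers":0,"linear":[-2,0,14],"rot":[0,0,-0.004]},
    {"fingers":1,"linear":[-2,0,14],"rot":[0,0,-0.004]},
    {"fingers":1,"linear":[-2,0,14],"rot":[0,0,-0.004]},
    {"fingers":1,"linear":[-2,0,14],"rot":[0,0,-0.004]},
    {"fingers":1,"linear":[-2,0,14],"rot":[0,0,-0.004]},
    {"fingers":1,"linear":[-2,0,14],"rot":[0,0,-0.004]},
    {"fingers":1,"linear":[-2,0,14],"rot":[0,0,-0.004]},
  ],
  squeeze=40,
)

```text
t: 69.35
eef_pos: [0.454, -0.0158, 0.0285]
eef_rot: [0.055, 0.998, -0.0, 0.0]
wrist_force: [-1.0, -1.0, 2.2]
gripper_width: 0.214
grasp_force: 40.9
```

Run:
```python
from h import *
st();print(row(arm.sense()['eef_pos']))
```

```text
t 69.35 pos [ 0.454  -0.0158  0.0285] Rot
 [[-0.994  0.11   0.001]
 [ 0.11   0.994 -0.001]
 [-0.001 -0.001 -1.   ]] j [-0.18 -0.1  -0.4   1.28 -0.   -0.07] F [-1.  -1.   2.2] 0.2139137380250228 40.89029252529144
(np.float64(0.079), np.float64(0.0001))
```

drive_tool(
  moves=[
    {"fingers":1,"linear":[0,0,-4],"rot":[0,0,0]},
    {"fingers":1,"linear":[0,0,-10],"rot":[0,0,0]},
    {"fingers":1,"linear":[0,0,-20],"rot":[0,0,0]},
    {"fingers":1,"linear":[0,0,-32],"rot":[0,0,0]},
    {"fingers":1,"linear":[0,0,-60],"rot":[0,0,0]},
    {"fingers":1,"linear":[0,0,-100],"rot":[0,0,0]},
    {"fingers":1,"linear":[0,0,-130],"rot":[0,0,0]},
    {"fingers":1,"linear":[0,0,-130],"rot":[0,0,0]},
  ],
)

```text
t: 70.15
eef_pos: [0.4577, -0.0159, 0.1648]
eef_rot: [0.055, 0.998, -0.0, 0.006]
wrist_force: [0.5, 0.2, -2.8]
gripper_width: 0.218
grasp_force: 40.4
```

Run:
```python
from h import *
C=np.array([np.cos(-.117),np.sin(-.117)]); F=np.array([.4437,-.2822])-.095*C; D=F+.067*C; print(F,D)
st(); D=D-.003*C
go(*D,.15,np.pi/2-.117); go(*D,.036,np.pi/2-.117)
```

```text
[ 0.34934949 -0.27111034] [ 0.41589143 -0.27893147]
t 70.15 pos [ 0.4577 -0.0159  0.1648] Rot
 [[-0.994  0.109  0.012]
 [ 0.109  0.994 -0.002]
 [-0.012 -0.    -1.   ]] j [-0.18 -0.15 -0.16  1.54  0.   -0.07] F [ 0.5  0.2 -2.8] 0.2184148311830312 40.352835059165955
linear [  16.  -266.    14.7] rot [-0.     0.012  0.007] now [ 0.4577 -0.0159  0.1648] F [ 0.5  0.2 -2.8] t 70.2
linear [  17.3 -265.9  128.7] rot [-0.     0.012  0.007] now [ 0.4577 -0.0159  0.1648] F [ 0.5  0.2 -2.8] t 70.2
```

drive_tool(
  moves=[
    {"fingers":1,"linear":[3,-45,0],"rot":[0,0,0]},
    {"fingers":1,"linear":[6,-90,0],"rot":[0,0,0]},
    {"fingers":1,"linear":[9,-135,0],"rot":[0,0,0]},
    {"fingers":1,"linear":[12,-180,0],"rot":[0,0,0.007]},
    {"fingers":1,"linear":[14,-225,0],"rot":[0,0,0.007]},
    {"fingers":1,"linear":[16,-266,0],"rot":[0,0,0.007]},
    {"fingers":1,"linear":[16,-266,0],"rot":[0,0,0.007]},
    {"fingers":1,"linear":[16,-266,0],"rot":[0,0,0.007]},
  ],
)

```text
t: 70.95
eef_pos: [0.4079, -0.2783, 0.157]
eef_rot: [0.06, 0.998, 0.001, -0.001]
wrist_force: [0.2, 0.5, -2.8]
gripper_width: 0.218
grasp_force: 40.7
```

Run:
```python
from h import *
st(); go(.4125,-.2785,.042,np.pi/2-.117); look()
```

```text
t 70.95 pos [ 0.4079 -0.2783  0.157 ] Rot
 [[-0.993  0.119 -0.001]
 [ 0.119  0.993  0.002]
 [ 0.001  0.002 -1.   ]] j [-0.74 -0.04 -0.07  1.53  0.   -0.62] F [ 0.2  0.5 -2.8] 0.21815256556091334 40.68909466266632
linear [ -4.8   0.  115. ] rot [ 0.002 -0.001 -0.002] now [ 0.4079 -0.2783  0.157 ] F [ 0.2  0.5 -2.8] t 71.0
pack (array([351., 235.]), np.int32(417), (array([456.1,  17.9]), array([74.9, 34.9]), np.float64(-0.107))) s,x (np.float64(0.1128), np.float64(-0.0015))
pack (array([377., 237.]), np.int32(423), (array([449.4, -47.1]), array([74.7, 34.7]), np.float64(-0.041))) s,x (np.float64(0.0474), np.float64(-0.001))
front (array([455., 271.]), np.int32(37), (array([ 361.1, -223.4]), array([11.9, 14.1]), np.float64(-0.056)))
front (array([479., 273.]), np.int32(182), (array([ 354.5, -278.3]), array([12.2, 87.6]), np.float64(-0.12)))
```

drive_tool(
  moves=[
    {"fingers":1,"linear":[-4,0,0],"rot":[0,0,0]},
    {"fingers":1,"linear":[-4,0,45],"rot":[0,0,0]},
    {"fingers":1,"linear":[-4,0,85],"rot":[0,0,0]},
    {"fingers":1,"linear":[-4,0,108],"rot":[0,0,0]},
    {"fingers":1,"linear":[-4,0,115],"rot":[0,0,0]},
    {"fingers":1,"linear":[-4,0,117],"rot":[0,0,0]},
    {"fingers":1,"linear":[-4,0,117],"rot":[0,0,0]},
  ],
)

```text
t: 71.7
eef_pos: [0.4139, -0.2788, 0.0425]
eef_rot: [0.058, 0.998, -0.001, 0.001]
wrist_force: [0.5, -0.2, -2.3]
gripper_width: 0.215
grasp_force: 40.7
```

drive_tool(
  moves=[
    {"fingers":1,"linear":[0,0,1],"rot":[0,0,0]},
    {"fingers":1,"linear":[0,0,2.5],"rot":[0,0,0]},
    {"fingers":1,"linear":[0,0,2.5],"rot":[0,0,0]},
  ],
)

```text
t: 72.0
eef_pos: [0.4132, -0.2791, 0.0395]
eef_rot: [0.058, 0.998, -0.001, 0.001]
wrist_force: [-0.2, 0.6, -3.0]
gripper_width: 0.215
grasp_force: 40.7
```

drive_tool(
  moves=[
    {"fingers":1,"linear":[0,0,1.5],"rot":[0,0,0]},
    {"fingers":1,"linear":[0,0,3],"rot":[0,0,0]},
    {"fingers":1,"linear":[0,0,4],"rot":[0,0,0]},
    {"fingers":1,"linear":[0,0,4],"rot":[0,0,0]},
  ],
)

```text
t: 72.4
eef_pos: [0.4131, -0.2793, 0.0364]
eef_rot: [0.058, 0.998, -0.001, 0.001]
wrist_force: [-2.7, 1.2, 4.7]
gripper_width: 0.216
grasp_force: 41.6
```

drive_tool(
  moves=[
    {"fingers":0,"linear":[0,0,0],"rot":[0,0,0]},
    {"fingers":0,"linear":[0,0,0],"rot":[0,0,0]},
    {"fingers":0,"linear":[0,0,0],"rot":[0,0,0]},
    {"fingers":0,"linear":[0,0,-10],"rot":[0,0,0]},
    {"fingers":0,"linear":[0,0,-50],"rot":[0,0,0]},
    {"fingers":0,"linear":[0,0,-90],"rot":[0,0,0]},
    {"fingers":1,"linear":[0,0,-120],"rot":[0,0,0]},
    {"fingers":1,"linear":[40,0,-120],"rot":[0,0,0]},
    {"fingers":1,"linear":[80,0,-120],"rot":[0,0,0]},
    {"fingers":1,"linear":[113,0,-120],"rot":[0,0,0]},
    {"fingers":1,"linear":[113,0,-120],"rot":[0,0,0]},
    {"fingers":1,"linear":[113,0,-70],"rot":[0,0,0]},
    {"fingers":1,"linear":[113,0,-30],"rot":[0,0,0]},
    {"fingers":1,"linear":[113,0,10],"rot":[0,0,0]},
    {"fingers":1,"linear":[113,0,25],"rot":[0,0,0]},
    {"fingers":1,"linear":[113,0,25],"rot":[0,0,0]},
  ],
)

```text
t: 74.0
eef_pos: [0.2992, -0.2632, 0.0068]
eef_rot: [0.058, 0.998, 0.002, -0.002]
wrist_force: [-0.2, 0.6, -0.2]
gripper_width: -0.004
grasp_force: 0.0
```

Run:
```python
from h import *
st(); p=shot('top'); w=cloud(p); z=w[...,2]
m=(w[...,0]>.36)&(w[...,0]<.45)&(w[...,1]<-.235)&(w[...,1]>-.33)
for lo,hi,h in ((.064,.08,.072),(.042,.056,.048)):
    for b in blobs(p,m&(z>lo)&(z<hi),h,15): print(lo,b)
```

```text
t 74.0 pos [ 0.2992 -0.2632  0.0068] Rot
 [[-0.993  0.116 -0.003]
 [ 0.116  0.993  0.005]
 [ 0.004  0.004 -1.   ]] j [-0.89 -0.23 -0.55  1.26  0.   -0.77] F [-0.2  0.6 -0.2] -0.003523580344603715 0.0
0.064 (array([476., 250.]), np.int32(161), (array([ 409.3, -276.8]), array([41., 19.]), np.float64(-0.06)))
0.042 (array([470., 252.]), np.int32(123), (array([ 409.5, -275.5]), array([58.4, 26.7]), np.float64(-0.03)))
```

Spacer stands upright in the drawer. Push shut.

drive_tool(
  moves=[
    {"fingers":1,"linear":[-12,0,-4],"rot":[0,0,0]},
    {"fingers":1,"linear":[-22,0,-4],"rot":[0,0,0]},
    {"fingers":1,"linear":[-29,0,-4],"rot":[0,0,0]},
    {"fingers":1,"linear":[-35,0,-4],"rot":[0,0,0]},
    {"fingers":1,"linear":[-41,0,-4],"rot":[0,0,0]},
    {"fingers":1,"linear":[-47,0,-4],"rot":[0,0,0]},
    {"fingers":1,"linear":[-53,0,-4],"rot":[0,0,0]},
    {"fingers":1,"linear":[-59,0,-4],"rot":[0,0,0]},
    {"fingers":1,"linear":[-65,0,-4],"rot":[0,0,0]},
    {"fingers":1,"linear":[-71,0,-4],"rot":[0,0,0]},
    {"fingers":1,"linear":[-77,0,-4],"rot":[0,0,0]},
    {"fingers":1,"linear":[-83,0,-4],"rot":[0,0,0]},
    {"fingers":1,"linear":[-89,0,-4],"rot":[0,0,0]},
    {"fingers":1,"linear":[-95,0,-4],"rot":[0,0,0]},
    {"fingers":1,"linear":[-101,0,-4],"rot":[0,0,0]},
    {"fingers":1,"linear":[-107,0,-4],"rot":[0,0,0]},
    {"fingers":1,"linear":[-113,0,-4],"rot":[0,0,0]},
    {"fingers":1,"linear":[-119,0,-4],"rot":[0,0,0]},
    {"fingers":1,"linear":[-125,0,-4],"rot":[0,0,0]},
    {"fingers":1,"linear":[-130,0,-4],"rot":[0,0,0]},
  ],
)

```text
t: 76.05
eef_pos: [0.4291, -0.2811, 0.0137]
eef_rot: [0.059, 0.998, -0.0, -0.001]
wrist_force: [-7.2, -0.7, 4.0]
gripper_width: 0.003
grasp_force: 3.1
```

drive_tool(
  moves=[
    {"fingers":1,"linear":[-4,0,0],"rot":[0,0,0]},
    {"fingers":1,"linear":[-8,0,0],"rot":[0,0,0]},
    {"fingers":1,"linear":[-12,0,0],"rot":[0,0,0]},
    {"fingers":1,"linear":[-16,0,0],"rot":[0,0,0]},
    {"fingers":1,"linear":[-18,0,0],"rot":[0,0,0]},
    {"fingers":1,"linear":[-18,0,0],"rot":[0,0,0]},
  ],
)

```text
t: 76.65
eef_pos: [0.4433, -0.2827, 0.0133]
eef_rot: [0.059, 0.998, -0.0, -0.005]
wrist_force: [-14.3, -1.0, 8.3]
gripper_width: 0.001
grasp_force: 2.6
```

drive_tool(
  moves=[
    {"fingers":1,"linear":[-2,0,0],"rot":[0,0,0]},
    {"fingers":1,"linear":[-2,0,0],"rot":[0,0,0]},
    {"fingers":1,"linear":[4,0,0],"rot":[0,0,0]},
    {"fingers":1,"linear":[12,0,0],"rot":[0,0,0]},
    {"fingers":1,"linear":[40,0,0],"rot":[0,0,0]},
    {"fingers":1,"linear":[80,0,-10],"rot":[0,0,0]},
    {"fingers":1,"linear":[120,0,-60],"rot":[0,0,0]},
    {"fingers":1,"linear":[150,0,-110],"rot":[0,0,0]},
    {"fingers":1,"linear":[150,0,-150],"rot":[0,0,0]},
    {"fingers":1,"linear":[150,0,-150],"rot":[0,0,0]},
    {"fingers":1,"linear":[150,0,-150],"rot":[0,0,0]},
    {"fingers":1,"linear":[150,0,-150],"rot":[0,0,0]},
  ],
)

```text
t: 77.85
eef_pos: [0.2992, -0.2649, 0.1626]
eef_rot: [0.058, 0.998, 0.001, 0.0]
wrist_force: [0.1, 0.8, -0.8]
gripper_width: -0.002
grasp_force: 0.0
```

Run:
```python
from h import *
look(); st()
p=shot('top'); w=cloud(p); z=w[...,2]; d=(w[...,:2]-S); s=d@ey-.008; x=d@ex
m=((s>.002)&(s<.36)&(np.abs(x)<.06)&(z<.047)&(z>.026)).astype(np.uint8)
m=cv2.morphologyEx(m,cv2.MORPH_OPEN,np.ones((3,3)))
n,l,a,_=cv2.connectedComponentsWithStats(m)
for i in range(1,n):
    if a[i,4]<200: continue
    v,u=np.where(l==i); q=onplane(p,np.c_[u,v],.034)[:,:2]; c=q.mean(0); e,V=np.linalg.eigh(np.cov((q-c).T)); k=V[:,1]*np.sign(V[0,1]); print(row(c),np.arctan2(k[1],k[0]))
cv2.imwrite('pics/c9.png',cv2.resize(cv2.cvtColor(p['pixels'],cv2.COLOR_RGB2BGR)[150:300,230:520],None,fx=2.7,fy=2.7,interpolation=2))
```

```text
pack (array([351., 235.]), np.int32(421), (array([456. ,  17.9]), array([75.1, 34.9]), np.float64(-0.107))) s,x (np.float64(0.1128), np.float64(-0.0016))
pack (array([377., 237.]), np.int32(425), (array([450. , -46.9]), array([75. , 35.1]), np.float64(-0.109))) s,x (np.float64(0.0477), np.float64(-0.0004))
front (array([478., 233.]), np.int32(250), (array([ 448.4, -281.7]), array([ 13.4, 107.2]), np.float64(-0.118)))
t 77.9 pos [ 0.2987 -0.2643  0.1617] Rot
 [[-0.993  0.116 -0.001]
 [ 0.116  0.993  0.003]
 [ 0.001  0.003 -1.   ]] j [-0.89 -0.29 -0.28  1.57  0.   -0.78] F [ 0.2 -0.4  0.3] -0.0008602950624363201 0.0
(np.float64(0.1127), np.float64(-0.0018)) -0.10815927256621155
(np.float64(0.0474), np.float64(-0.0005)) -0.09346277806631516
```

View pics/c9.png

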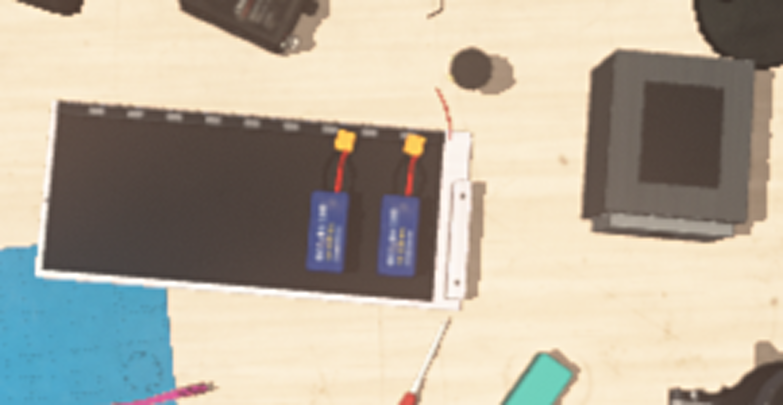

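The picture shows both packs, at crop (327,230) and (398,235), square in a row beside the stop with 30 mm gaps. The drawer front, at (660,225), is shut, and the jar is where it was.

```bash
python3 -c "
from rig import arm
print(arm.job_done())"
```

```text
the job is handed in; nothing more can be done
None
```

The job is done and handed in: both packs stand square in a row with gaps of about 30 mm (within a millimetre by the camera), and the spacer is upright in the latched drawer; pack 1 was displaced once, apparently knocked, and I set it again before placing pack 2.

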